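# Load the tea tins from the sprung-flap bin onto the tray lift

### The arm

A 6-joint arm with a two-finger parallel gripper is mounted at the origin on the work surface. World frame = base frame: x ahead of the robot, y to its left, z up, the work surface at z = 0. Lengths are in mm, angles in rad, forces in N, time in s.
With the tool pointing down it reaches from about 350 to 875 mm from the base axis. Payload 4.2 kg.
Tool frame: the origin (TCP) lies midway between the tips of the shut fingers; the grasp point (between the pads) lies 19 mm behind it; z points along the fingers, y is the line along which they close (so a half turn about z gives the same grasp; the last joint's range is limited). The gripper opens to 85 mm and grips with 20 to 120 N. Pads are 22 mm wide; open, the fingers measure 114 mm over their backs; the gripper's body (76 mm by 85 mm) begins 54 mm behind the grasp point. The pads swing forward as they close: fully open they stand 13 mm farther back than shut.
Start: joints at [-0.841, 0.385, 0.008, 0, -1.194, -0.259], TCP at [283.511, -556.975, 204.512] pointing down, gripper open.
Joint ranges: [-3.14, 3.14], [-1.21, 2.06], [-1.07, 1.41], [-3.16, 2.05], [-2.99, -0.16], [-3.1, 3.1]. Speed limits (rad/s): [2.79, 2.79, 3.14, 3.14, 3.14, 3.14].

### API

Orientations are given as a unit quaternion [x, y, z, w].
In Python, from bench import arm gives the robot as it stands.
- The arm moves only by the tool send_rows, never from a script. Its argument "targets" is a list of rows, each an object of numbers: "gripper": the gripper command: -1 is fully open, 1 is shut, values between are in proportion; "x", "y", "z": the shift along the tool's x, y, z in cm; "ax", "ay", "az": the turn, a rotation vector about the tool's x, y, z in degrees. A call has 1 to 5 rows; each row shifts and turns the commanded pose from where the row before left it, along the tool's axes as they then stand; what a row does not reach is not made up. A row lasts 1/12 s, in which the tool goes at most 41.7 mm and 7.16 degrees, less where a joint would pass 70% of its speed; a pose out of reach is approached as far as the arm can. A call is refused whole if a number of a shift passes 4.17 or a number of a turn 7.16, either way. A call with a gripper value outside its range is refused whole. The fingers move at their own pace and stop on an object; the grip force is fixed at half the most. Time passes only in rows, so rows that do not move let the fingers close. It gives the time, the measured TCP pose, the force, the opening and the grip force at its end, in the units of the state.
- arm.read_state(): the state, without advancing time (a new reading comes with each control period).
- arm.get_image(name): name is "scene" or "top" or "wrist"; returns (picture, depth): 420x560x3 uint8, red, green, blue; 420x560 float32, mm along the optical axis (not along the pixel's ray), 0 where there is no reading.
- arm.camera_model(name): a dict with "fx", "fy", "cx", "cy" (pixels), "cam_to_world" (4x4, takes a point from camera to world coordinates). Camera axes: x right, y down, z forward; pixel columns grow to the right and rows downward; lengths in mm; the calibration is good to about 2 mm. A picture is of the moment at which its call begins: read the wrist's pose just before it. camera_model takes no time and is no camera call; for the wrist camera it gives the pose at the moment of the call.
- arm.job_done(): hands the job in; it is judged then, once.
Trained networks look in the newest picture that a camera, given by its name, has taken for a name from the list of things; names that differ only in an ending like _2 or _b are one class to them, and where a whole thing is asked for, a point or a joint stands for the part that bears it (a point fixed in the world has none). Each returns a list of dicts, best first, with "score" (0 to 1); they miss things now and then, are a little off and sometimes report something else, mostly with a low value. They report only what shows in the picture. A call takes as long as a camera call. They do not tell look-alikes from the thing itself.
- arm.boxes_of(camera, thing): "rect" ([left, top, width, height] in pixels, round what is visible of it).
The state is a dict: "clock": time; "joints": joint angles; "joint_vel": joint speeds; "joint_efforts": joint torques, N m; "position": TCP position; "ee_rot": TCP orientation; "contact_force": force on the tool from outside, world axes, zero at the start; "wrist_torque": the same for the moment, N m; "gripper_width": finger opening in mm; "grasp_force": force on a finger pad.
Only numpy, scipy, OpenCV 4.12 (cv2) and the standard library are available. Lean on these libraries where they do the work, as an engineer would, in place of code of your own. Each camera call takes 0.05 s, during which the arm holds its last target. There are 200 camera calls.

### The job

Prop the tea bin's spring-closed flap open with the wooden bar, laid across the notches of the two rear posts, then take every tin out and stand it upright on the deck of the sprung tray lift, the tins side by side, never forcing the deck down to its stop. Once all the tins stand there, take the bar away so that the flap shuts and lay the bar back flat along the slate strip, fully on it. Leave the mate cup and the canister where they are.

Things in the scene. Friction and masses are not known exactly. Their poses are not given: they have to be found in the camera images.
- bin: Dark wooden tea bin, fixed, to the robot's left or right: 190 mm deep (x) by 194 mm wide (y). Origin: centre of its underside; +x runs from front to hinged rear. Floor 6 mm thick; front and side walls 5 mm thick, 25 mm high; rear wall 60 mm high. Two rear posts, x = 59 to 95 mm, 80 to 97 mm either side of the middle, 100 mm high, each with a stop on its front edge (see seat).
- hinge (a point): Middle of the flap's hinge line, at the bin's rear edge, 70 mm above the bin's underside; the line runs along the bin's y axis.
- seat (a point): Where the bar's centre belongs when it lies along the bin's y on both posts, in the notches behind the stops: 20 mm in front of the hinge line, 110 mm above the bin's underside; up to 35 mm off along the bar will do. Each stop is 6 mm thick (bin x = 59 to 65 mm), 14 mm high, its top at 114 mm. A bar lying there holds the flap at about 1.3 rad.
- flap (a joint): Clear flap, 225 mm long, 154 mm wide (passes between the posts), 3 mm thick, 90 g. 0 is shut, level, underside 70 mm up, lip 35 mm beyond the bin's front; grows in rad as the lip swings up and rearwards, to 1.7. A weak spring shuts it from any angle; the lip lifts with 1 N. Hold the bar by one end beside the flap, raise the lip with it from below, go rearwards under the flap, over the stops and down.
- flap_lip (a point): Middle of the lip edge of the flap.
- bar: Loose straight bar of dark wood, 20 x 250 x 20 mm, 70 g, long axis y. Its origin is the middle of the face that is the underside at the start. It starts on the slate strip.
- bar_center (a point): Centre of the bar.
- well: Tray lift, fixed: aluminium well 190 mm square with 5 mm walls, rim 100 mm up, open at the top. Origin: centre of its underside, sides along x and y.
- deck_top (a point): Centre of the top face of the sprung wooden deck in the well (178 mm square, inside walls 180 mm apart), sides along the well's x and y; 92 mm above the well's underside when empty.
- deck (a joint): How far the deck has sunk, in m: 0 empty, stop at 0.070. It sinks level, about 5 to 10 mm a tin (200 N/m, damped), so the last tin is set down well below where the first was. Keep it above 0.064.
- slate: Grey slate strip, fixed, 60 x 300 x 16 mm, long axis y, lying in front of the bin. Origin: centre of its underside.
- slate_top (a point): Centre of the slate strip's top face, 16 mm above its underside; axes as the slate's.
- tin0: Round aluminium tea tin, 38 mm in diameter, 44 mm high, about 160 g (varies), loose, standing on the bin's floor in a row with others at the start. Origin: centre of its underside; z up. Two to four tins are there; None when absent (or held).
- tin1: Round aluminium tea tin, 38 mm in diameter, 44 mm high, about 160 g (varies), loose, standing on the bin's floor in a row with others at the start. Origin: centre of its underside; z up. Two to four tins are there; None when absent (or held).
- tin2: Round aluminium tea tin, 38 mm in diameter, 44 mm high, about 160 g (varies), loose, standing on the bin's floor in a row with others at the start. Origin: centre of its underside; z up. Two to four tins are there; None when absent (or held).
- tin3: Round aluminium tea tin, 38 mm in diameter, 44 mm high, about 160 g (varies), loose, standing on the bin's floor in a row with others at the start. Origin: centre of its underside; z up. Two to four tins are there; None when absent (or held).
- mate: Bystander: wooden mate cup, 80 mm wide, 85 mm high, with a steel bombilla rising to 160 mm. Origin: centre of its underside.
- canister: Bystander: aluminium canister with twist cap, 84 mm in diameter, about 130 mm high. Origin: centre of its underside.
Mind the look-alikes: they are no part of the job. What is shaped like the tin3 but green, pink or red is not meant.

How it is judged (in metres and radians):
On the way, in this order (a step that is already met when the one before it is completed fails the run):
1. the flap is propped open by the bar lying in the notches, the robot having let go of it (value of joint flap above 1.2 rad and x of bar_center in the frame of seat between -0.015 and 0.015 m and y of bar_center in the frame of seat between -0.035 and 0.035 m and z of bar_center in the frame of seat between -0.01 and 0.01 m and contact force between the fingers and bar below 0.1 N), for 0.5 s.
2. every tin stands upright on the sunken deck while the flap is still propped (value of joint flap above 1.2 rad and x of tin0 in the frame of deck_top between -0.075 and 0.075 m and y of tin0 in the frame of deck_top between -0.075 and 0.075 m and z of tin0 in the frame of deck_top between -0.005 and 0.006 m and angle between each of tin0, tin1, tin2, tin3's own z axis and vertical below 0.15 rad and x of tin1 in the frame of deck_top between -0.075 and 0.075 m and y of tin1 in the frame of deck_top between -0.075 and 0.075 m and z of tin1 in the frame of deck_top between -0.005 and 0.006 m and x of tin2 in the frame of deck_top between -0.075 and 0.075 m and y of tin2 in the frame of deck_top between -0.075 and 0.075 m and z of tin2 in the frame of deck_top between -0.005 and 0.006 m and x of tin3 in the frame of deck_top between -0.075 and 0.075 m and y of tin3 in the frame of deck_top between -0.075 and 0.075 m and z of tin3 in the frame of deck_top between -0.005 and 0.006 m and value of joint deck above 0.004 m), for 0.3 s.
At the end, for the whole second after the job is handed in: Every tin stands upright (within 0.15 rad) on the sunken deck, within 75 mm of its middle along both sides; flap shut (below 0.06 rad); bar flat on the slate, centred within 22 mm across and 40 mm along, in line within 0.15 rad; all at rest (x of tin0 in the frame of deck_top between -0.075 and 0.075 m and y of tin0 in the frame of deck_top between -0.075 and 0.075 m and z of tin0 in the frame of deck_top between -0.005 and 0.006 m and angle between each of tin0, tin1, tin2, tin3's own z axis and vertical below 0.15 rad and x of tin1 in the frame of deck_top between -0.075 and 0.075 m and y of tin1 in the frame of deck_top between -0.075 and 0.075 m and z of tin1 in the frame of deck_top between -0.005 and 0.006 m and x of tin2 in the frame of deck_top between -0.075 and 0.075 m and y of tin2 in the frame of deck_top between -0.075 and 0.075 m and z of tin2 in the frame of deck_top between -0.005 and 0.006 m and x of tin3 in the frame of deck_top between -0.075 and 0.075 m and y of tin3 in the frame of deck_top between -0.075 and 0.075 m and z of tin3 in the frame of deck_top between -0.005 and 0.006 m and value of joint deck above 0.004 m and x of bar_center in the frame of slate_top between -0.022 and 0.022 m and y of bar_center in the frame of slate_top between -0.04 and 0.04 m and z of bar_center in the frame of slate_top between 0.006 and 0.014 m and angle between the y axis of bar and the y axis of slate_top, either way round below 0.15 rad and value of joint flap below 0.06 rad and linear speed of each of bar, tin0, tin1, tin2, tin3 below 0.02 m/s); the robot touches nothing.
It fails at once if the deck is forced down to its stop (beyond 64 mm) (value of joint deck above 0.064 m).
It fails at once if the mate cup is shifted by 30 mm or more (distance of mate from where it was at the start of the episode above 0.03 m).
It fails at once if the canister is shifted by 30 mm or more (distance of canister from where it was at the start of the episode above 0.03 m).
Of tin0, tin1, tin2, tin3 only 2 to 4 are there at a start; the rules pass over those that are not, and their reading is None.
At some moment in a run one of tin0, tin1, tin2, tin3 may be knocked a few centimetres aside while the robot is not near it.
Once in a run the grip may slacken for a moment while it holds something.
It also fails if it takes over 210 s, if anything falls off the work surface, if the arm or the gripper's body presses on something with over 40 N, if the wrist force passes 120 N, or if a joint passes its speed limit or range.

## Working session

There is one attempt and no reset: what is moved stays moved. The work goes in short steps, Python scripts to look and compute and a tool call to move; the robot and the scene stay as the last step left them, time stands still between calls to the robot, and variables do not carry over. Pictures are saved under pics/ and viewed, at most 14 in all, crops included, and the job is handed in when it is done.

Besides the shell and the picture viewer there is one more tool, called after "Call:" as name(argument=value, ...) on one line, values as JSON. send_rows: Moves the arm, as the interface text tells. Its arguments: {"type":"object","properties":{"targets":{"type":"array"}},"required":["targets"]}

```bash
mkdir -p pics; ls; python3 - <<'E'
from bench import arm
import cv2,numpy as np
s=arm.read_state();print({k:np.round(v,3).tolist() for k,v in s.items()})
a,d=arm.get_image("scene");b,e=arm.get_image("top")
np.savez('o.npz',a=a,d=d,b=b,e=e)
im=np.hstack([a,b])[:,:,::-1]
cv2.imwrite('pics/1.png',a[:,:,::-1]);cv2.imwrite('pics/2.png',b[:,:,::-1])
for c in("scene","top"):
  m=arm.camera_model(c);print(c,m['fx'],m['cx'],m['cy'],np.round(m['cam_to_world'],3).tolist())
E
```

```text
pics
{'clock': 0.0, 'joints': [-0.841, 0.386, 0.007, -0.001, -1.194, -0.259], 'joint_vel': [-0.0, -0.0, -0.0, 0.001, -0.001, 0.001], 'joint_efforts': [-0.0, -39.229, 18.84, 4.186, -0.005, -0.0], 'position': [283.221, -556.424, 203.408], 'ee_rot': [-0.233, 0.972, 0.001, -0.0], 'contact_force': [0.562, -0.831, 0.037], 'wrist_torque': [0.021, 0.049, 0.001], 'grasp_force': 0.0, 'gripper_width': 85.628}
scene 381.0969305699289 285.3344501013314 207.8912159316613 [[-0.274, 0.832, -0.483, 934.923], [0.962, 0.231, -0.149, 145.314], [-0.012, -0.505, -0.863, 815.918], [0.0, 0.0, 0.0, 1.0]]
top 440.4085841328276 282.8671000217083 210.25951217445493 [[-0.014, -0.99, 0.141, 358.562], [-1.0, 0.014, 0.003, 3.827], [-0.005, -0.141, -0.99, 1292.403], [0.0, 0.0, 0.0, 1.0]]
```

View pics/1.png

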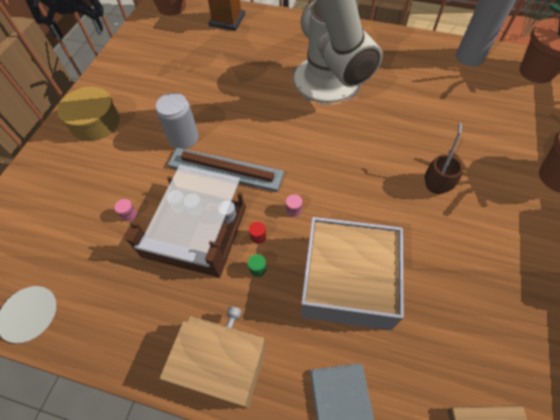

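View pics/2.png

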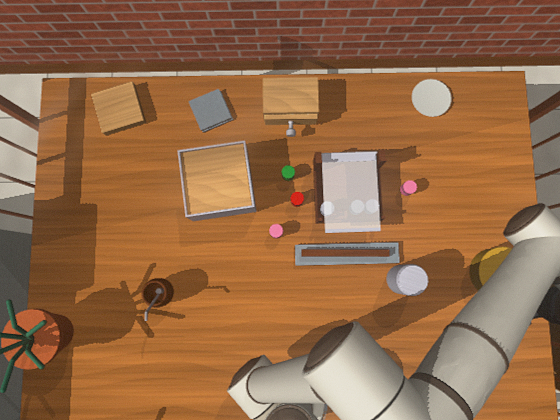

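The scene view shows the well at (353,270), the bin at (190,225) with three silvery tins under the clear flap, and the slate with the bar at (225,170). The mate cup is at (443,173) and the canister at (178,120). In the top view the bin is at (350,190), with tins at about (327,208), (357,207) and (372,206). The bar is at (348,252) and the well at (216,180). The green, red and pink look-alikes stand outside the bin.

```bash
cat > h.py <<'E'
import numpy as np,cv2
from bench import arm
def cloud(cam,d,M=None):
    m=M or arm.camera_model(cam);T=np.array(m['cam_to_world'])
    v,u=np.mgrid[:d.shape[0],:d.shape[1]]
    P=np.stack([(u-m['cx'])/m['fx']*d,(v-m['cy'])/m['fy']*d,d],-1)@T[:3,:3].T+T[:3,3]
    P[d<=0]=np.nan
    return P
def atz(cam,u,v,z,M=None):
    m=M or arm.camera_model(cam);T=np.array(m['cam_to_world'])
    r=T[:3,:3]@np.array([(u-m['cx'])/m['fx'],(v-m['cy'])/m['fy'],1]);return T[:3,3]+r*(z-T[2,3])/r[2]
def rect(P,mask):
    "min-area rect of xy of masked points"
    q=P[mask][:,:2].astype(np.float32);q=q[np.isfinite(q).all(1)]
    (c,s,a)=cv2.minAreaRect(q);return np.round(c,1),np.round(s,1),round(a,2),len(q)
E
cat > big.py <<'E'
E
python3 - <<'E'
from h import *
o=np.load('o.npz');P=cloud('top',o['e']);z=P[...,2];rgb=o['b'].astype(int)
print('table z',np.nanmedian(z[300:330,180:220]))
def reg(u0,u1,v0,v1):
    m=np.zeros(z.shape,bool);m[v0:v1,u0:u1]=1;return m
print('well rim',rect(P,reg(170,265,132,225)&(z>97)&(z<107)))
print('deck',rect(P,reg(170,265,132,225)&(z>85)&(z<95)))
print('slate',rect(P,reg(285,408,236,270)&(z>9)&(z<50)))
print('bar',rect(P,reg(285,408,236,270)&(z>27)&(z<50)))
r=reg(305,392,140,243)
print('posts',rect(P,r&(z>92)&(z<120)))
print('flap',rect(P,r&(z>62)&(z<80)))
for c in ('tin0','tin1','bin','slate','bar'):
    for cam in('top','scene'): print(c,cam,[(b['rect'],round(b['score'],2)) for b in arm.boxes_of(cam,c)][:8])
np.set_printoptions(linewidth=250,suppress=True)
print(z[146:240:4,306:396:4].round(0))
crop=o['b'][130:280,280:420,::-1];cv2.imwrite('pics/3.png',cv2.resize(crop,None,fx=4,fy=4,interpolation=cv2.INTER_CUBIC))
E
```

```text
table z -0.8073751812934233
well rim (array([620.8, 194. ]), array([190.9, 190.4]), 7.79, 515)
deck (array([620.9, 192.8]), array([190.7, 188.6]), 7.51, 3799)
slate (array([ 402.6, -174.8]), array([ 77.6, 299.2]), 0.64, 2150)
bar (array([ 410. , -181.6]), array([277.7,  51.9]), 80.99, 623)
posts (array([ 675.7, -180.7]), array([ 36.7, 194.3]), 1.25, 173)
flap (array([ 583.8, -181.4]), array([229.6, 192.1]), 1.21, 4449)
tin0 top [([278.4, 168.2, 16.8, 13.7], 0.73), ([290.3, 188.8, 14.3, 18.4], 0.65), ([269.5, 224.5, 14.9, 14.2], 0.53), ([320.7, 206.6, 2.3, 5.7], 0.5), ([396.4, 178.6, 23.8, 17.0], 0.45), ([320.8, 152.0, 58.7, 76.9], 0.45)]
tin0 scene [([247.6, 252.9, 17.8, 23.0], 0.9), ([116.0, 199.3, 22.0, 21.3], 0.8), ([249.1, 222.9, 17.9, 21.0], 0.71), ([221.0, 203.4, 13.1, 18.7], 0.49)]
tin1 top [([278.4, 168.2, 16.8, 13.7], 0.73), ([290.3, 188.8, 14.3, 18.4], 0.65), ([269.5, 224.5, 14.9, 14.2], 0.53), ([320.7, 206.6, 2.3, 5.7], 0.5), ([396.4, 178.6, 23.8, 17.0], 0.45), ([320.8, 152.0, 58.7, 76.9], 0.45)]
tin1 scene [([247.6, 252.9, 17.8, 23.0], 0.9), ([116.0, 199.3, 22.0, 21.3], 0
[... 2491 characters left out ...]
 1.   0.  71.   5.  74.  71.  65.  70.  71.  71.  69.  68.  71.  76.  73.  72.  70.  68.  67.  -5.  -0.  -2.]
 [ -2.  -1.  -2.  30.  26.  70.  71.  73.  70.  74.  72.  74.  74.  67.  66.  73.  70.  68.  70.   0.  -2.  -0.  -1.]
 [  2.  -4.  -4.  -3.  -2.  73.  69.  73.  68.  72.  71.  67.  71.  68.  69.  70.  73.  75.  73.  -1.   1.   4.   1.]
 [ -1.  -0.  -1.   0.  -1.  74.  72.  73.  72.  71.  68.  73.  75.  73.  69.  69.  76.  73.  70.  -2.  -2.  -0.  -3.]
 [ -3.   2.  -1.   3.  -1.   3.  -5.   1.   1.  -3.   0.  -2.  -1.  -0.   1.   1.  -5.  -0.  -3.  -2.   3.   2.  -0.]
 [ -4.  -3.  -0.  -3.  -2.  -1.  -0.  -3.   1.   1.  -1.  -2.  -1.  -1.  -4.  -0.   2.   1.  -1.  -4.   1.   4.  -5.]]
```

View pics/3.png

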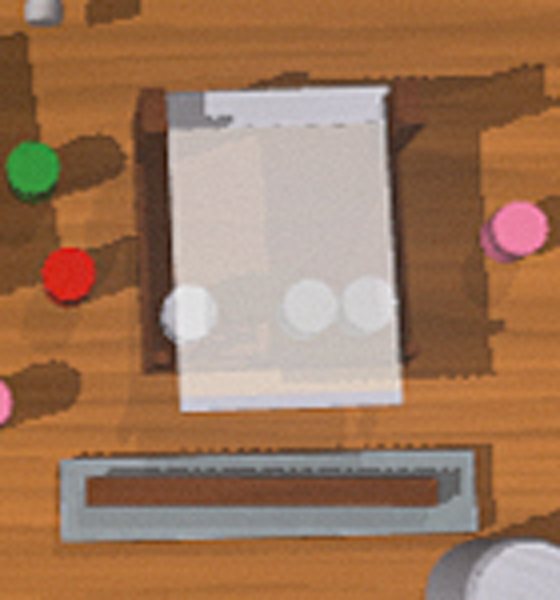

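```bash
python3 - <<'E'
from h import *
import math
o=np.load('o.npz')
def C(l,z):
    q=np.array([atz('top',280+u/4,130+v/4,z)[:2] for u,v in l]);return q
s=C([(62,460),(473,452),(478,530),(62,541)],16);print('slate',s.round(0).tolist(),s.mean(0))
b=C([(87,478),(437,478),(437,503),(87,507)],36);print('bar',b.round(0).tolist(),b.mean(0))
f=C([(181,410),(403,402)],72);print('lip',f.round(1).tolist(),f.mean(0))
print('tins',C([(188,312),(308,305),(368,305)],50).round(1).tolist())
for n,u,v in(('red',297,198),('green',288,172),('pink',276,230),('pink2',410,186)):print(n,atz('top',u,v,44)[:2].round(0))
print('canister',atz('top',412,275,130).round(0),'mate',atz('top',158,292,85).round(0))
# post/slate refit by scene camera depth
P=cloud('scene',o['d']);z=P[...,2]
def reg(u0,u1,v0,v1):
    m=np.zeros(z.shape,bool);m[v0:v1,u0:u1]=1;return m
print('bar sc',rect(P,reg(170,285,148,190)&(z>29)&(z<45)&(o['a'][...,0].astype(int)>o['a'][...,2]+10)))
print('well sc',rect(P,reg(295,410,215,330)&(z>97)&(z<107)))
P=cloud('top',o['e']);z=P[...,2]
m=reg(285,408,236,270)&(o['b'][...,0].astype(int)>o['b'][...,2]+25)&(z>24)
print('bar top depth',np.nanmedian(P[m],0), rect(P,m))
yaw=math.radians(1.25);c=np.array([675.7,-180.7])-77*np.array([math.cos(yaw),math.sin(yaw)]);print('bin',c,'seat',c+75*np.array([math.cos(yaw),math.sin(yaw)]))
E
```

```text
slate [[438.0, -28.0], [440.0, -325.0], [384.0, -326.0], [380.0, -27.0]] [ 410.35111659 -176.64062001]
bar [[424.0, -45.0], [420.0, -294.0], [403.0, -293.0], [403.0, -45.0]] [ 412.53416253 -169.10320167]
lip [[468.1, -109.9], [471.5, -264.1]] [ 469.82168505 -187.02317362]
tins [[540.1, -118.9], [543.8, -204.5], [543.2, -247.2]]
red [571. -34.]
green [648.  -9.]
pink [480.  27.]
pink2 [ 602. -360.]
canister [ 349. -328.  130.] mate [312. 347.  85.]
bar sc (array([ 413.9, -169.6]), array([249.5,  22.1]), 88.86, 735)
well sc (array([620.6, 190.8]), array([192.5, 190.4]), 7.65, 1048)
bar top depth [ 413.23080399 -170.98265673   35.02675394] (array([ 412.3, -166.9]), array([248.5,  17.4]), 89.19, 563)
bin [ 598.71832391 -182.37974615] seat [ 673.70047595 -180.74362977]
```

Call:
send_rows(targets=[{"az":-7,"z":-0.8,"gripper":-1},{"az":-7,"z":-0.8,"gripper":-1},{"az":-7,"z":-0.8,"gripper":-1},{"az":-7,"z":-0.8,"gripper":-1},{"az":-7,"z":-0.8,"gripper":-1}])

```text
$.targets[0]: bad value
```

Call:
send_rows(targets=[{"az":-7,"gripper":-1},{"az":-7,"gripper":-1},{"az":-7,"gripper":-1},{"az":-7,"gripper":-1},{"gripper":-1}])

```text
$.targets[0]: bad value
```

Call:
send_rows(targets=[{"x":-3.85,"y":-1.0,"gripper":-1},{"x":-3.85,"y":-1.0,"gripper":-1},{"x":-3.85,"y":-1.0,"gripper":-1},{"x":-3.85,"y":-1.0,"gripper":-1},{"x":-3.85,"y":-1.0,"gripper":-1}])

```text
$.targets[0]: bad value
```

Call:
send_rows(targets=[{"x":-3.85,"y":-1.0,"gripper":-1},{"x":-3.85,"y":-1.0,"gripper":-1},{"x":-3.85,"y":-1.0,"gripper":-1},{"x":-3.85,"y":-1.0,"gripper":-1},{"x":-3.85,"y":-1.0,"gripper":-1}])

```text
$.targets[0]: bad value
```

Call:
send_rows(targets=[{"x":-3.85,"y":-1.0,"gripper":-1},{"x":-3.85,"y":-1.0,"gripper":-1},{"x":-3.85,"y":-1.0,"gripper":-1},{"gripper":-0.3},{"gripper":-0.3}])

```text
$.targets[0]: bad value
```

Call:
send_rows(targets=[{"x":0,"y":0,"z":-0.8,"ax":0,"ay":0,"az":-7,"gripper":-1},{"x":0,"y":0,"z":-0.8,"ax":0,"ay":0,"az":-7,"gripper":-1},{"x":0,"y":0,"z":-0.8,"ax":0,"ay":0,"az":-7,"gripper":-1},{"x":0,"y":0,"z":-0.8,"ax":0,"ay":0,"az":-7,"gripper":-1},{"x":0,"y":0,"z":-0.8,"ax":0,"ay":0,"az":-7,"gripper":-1}])

```text
clock: 1.02
position: [283.5, -556.9, 244.9]
ee_rot: [-0.517, 0.856, -0.0, 0.0]
contact_force: [-0.6, 0.4, -0.5]
gripper_width: 85.4
grasp_force: 0.0
```

Call:
send_rows(targets=[{"x":0,"y":0,"z":0,"ax":0,"ay":0,"az":-7,"gripper":-1},{"x":0,"y":0,"z":0,"ax":0,"ay":0,"az":-7,"gripper":-1},{"x":0,"y":0,"z":0,"ax":0,"ay":0,"az":-7,"gripper":-1},{"x":0,"y":0,"z":0,"ax":0,"ay":0,"az":-6.8,"gripper":-1},{"x":0,"y":0,"z":0,"ax":0,"ay":0,"az":0,"gripper":-1}])

```text
clock: 1.43
position: [283.5, -556.9, 244.6]
ee_rot: [-0.706, 0.708, -0.0, 0.0]
contact_force: [0.5, -0.1, -0.4]
gripper_width: 85.6
grasp_force: 0.0
```

Call:
send_rows(targets=[{"x":-3.85,"y":-1,"z":0,"ax":0,"ay":0,"az":0,"gripper":-1},{"x":-3.85,"y":-1,"z":0,"ax":0,"ay":0,"az":0,"gripper":-1},{"x":-3.85,"y":-1,"z":0,"ax":0,"ay":0,"az":0,"gripper":-1},{"x":-3.85,"y":-1,"z":0,"ax":0,"ay":0,"az":0,"gripper":-1},{"x":-3.85,"y":-1,"z":0,"ax":0,"ay":0,"az":0,"gripper":-1}])

```text
clock: 1.85
position: [334.3, -363.1, 244.5]
ee_rot: [-0.704, 0.71, -0.0, 0.0]
contact_force: [0.6, 0.3, -0.5]
gripper_width: 85.3
grasp_force: 0.0
```

Call:
send_rows(targets=[{"x":-3.85,"y":-1,"z":0,"ax":0,"ay":0,"az":0,"gripper":-1},{"x":-3.85,"y":-1,"z":0,"ax":0,"ay":0,"az":0,"gripper":-1},{"x":-3.85,"y":-1,"z":0,"ax":0,"ay":0,"az":0,"gripper":-1},{"x":-3.85,"y":-1,"z":0,"ax":0,"ay":0,"az":0,"gripper":-1},{"x":-3.85,"y":-1,"z":0,"ax":0,"ay":0,"az":0,"gripper":-1}])

```text
clock: 2.27
position: [385.1, -170.6, 245.0]
ee_rot: [-0.704, 0.71, -0.001, 0.0]
contact_force: [1.3, 1.3, -0.6]
gripper_width: 85.1
grasp_force: 0.0
```

Call:
send_rows(targets=[{"x":-3.85,"y":-1,"z":0,"ax":0,"ay":0,"az":0,"gripper":-0.3},{"x":-3.85,"y":-1,"z":0,"ax":0,"ay":0,"az":0,"gripper":-0.3},{"x":-3.85,"y":-1,"z":0,"ax":0,"ay":0,"az":0,"gripper":-0.3},{"x":0,"y":0,"z":0,"ax":0,"ay":7,"az":0,"gripper":-0.3},{"x":0,"y":0,"z":0,"ax":0,"ay":5,"az":0,"gripper":-0.3}])

```text
clock: 2.68
position: [416.7, -55.5, 245.7]
ee_rot: [-0.701, 0.705, -0.077, -0.074]
contact_force: [-0.1, 0.4, -0.6]
gripper_width: 55.5
grasp_force: 0.0
```

```bash
python3 - <<'E'
from h import *
s=arm.read_state();print(s['position'],s['ee_rot'],s['joints'],s['gripper_width'])
a,d=arm.get_image("wrist");M=arm.camera_model('wrist')
P=cloud('wrist',d,M);z=P[...,2]
m=(z>28)&(z<45)&(a[...,0].astype(int)>a[...,2]+15)&(abs(P[...,0]-413)<40)
print(rect(P,m),np.nanmax(P[m][:,1]))
cv2.imwrite('pics/4.png',a[:,:,::-1])
E
```

```text
[416.66570141 -55.53242388 245.66201624] [-0.70123987  0.70492008 -0.076751   -0.07388918] [ 0.41700844 -0.00944348 -0.48354584  0.21181067 -1.18891886 -0.51052003] 55.523532922214024
(array([ 411.4, -170.7]), array([249.6,  19.9]), 89.3, 3257) -45.99933550890103
```

View pics/4.png

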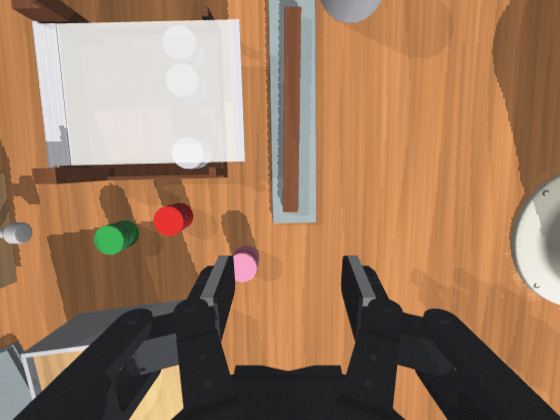

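Bar end is confirmed at y≈-46, x≈412. Descending onto it next.

Call:
send_rows(targets=[{"x":-0.75,"y":0.07,"z":3.7,"ax":0,"ay":0,"az":0,"gripper":-0.3},{"x":-0.75,"y":0.07,"z":3.7,"ax":0,"ay":0,"az":0,"gripper":-0.3},{"x":-0.75,"y":0.07,"z":3.7,"ax":0,"ay":0,"az":0,"gripper":-0.3},{"x":-0.75,"y":0.07,"z":3.7,"ax":0,"ay":0,"az":0,"gripper":-0.3},{"x":-0.75,"y":0.07,"z":3.7,"ax":0,"ay":0,"az":0,"gripper":-0.3}])

```text
clock: 3.15
position: [412.3, -58.4, 54.8]
ee_rot: [-0.701, 0.706, -0.074, -0.072]
contact_force: [1.6, 0.1, -0.1]
gripper_width: 55.4
grasp_force: 0.0
```

Call:
send_rows(targets=[{"x":-0.35,"y":0.03,"z":1.8,"ax":0,"ay":0,"az":0,"gripper":-0.3},{"x":-0.35,"y":0.03,"z":1.6,"ax":0,"ay":0,"az":0,"gripper":-0.3},{"x":0,"y":0,"z":0,"ax":0,"ay":0,"az":0,"gripper":-0.3},{"x":0,"y":0,"z":0,"ax":0,"ay":0,"az":0,"gripper":-0.3}])

```text
clock: 3.48
position: [411.1, -59.5, 20.9]
ee_rot: [-0.701, 0.705, -0.073, -0.075]
contact_force: [0.5, -0.4, 0.4]
gripper_width: 55.5
grasp_force: 0.0
```

Close, then a small lift.

Call:
send_rows(targets=[{"x":0,"y":0,"z":0,"ax":0,"ay":0,"az":0,"gripper":1},{"x":0,"y":0,"z":0,"ax":0,"ay":0,"az":0,"gripper":1},{"x":0,"y":0,"z":0,"ax":0,"ay":0,"az":0,"gripper":1},{"x":0,"y":0,"z":0,"ax":0,"ay":0,"az":0,"gripper":1},{"x":0,"y":0,"z":0,"ax":0,"ay":0,"az":0,"gripper":1}])

```text
clock: 3.9
position: [411.8, -58.8, 21.7]
ee_rot: [-0.702, 0.705, -0.074, -0.073]
contact_force: [-0.1, -0.6, -0.4]
gripper_width: -0.3
grasp_force: 0.0
```

Call:
send_rows(targets=[{"x":0,"y":0,"z":0,"ax":0,"ay":0,"az":0,"gripper":1},{"x":0,"y":0,"z":0,"ax":0,"ay":0,"az":0,"gripper":1},{"x":0.2,"y":0,"z":-1,"ax":0,"ay":0,"az":0,"gripper":1},{"x":0.21,"y":0,"z":-1,"ax":0,"ay":0,"az":0,"gripper":1},{"x":0,"y":0,"z":0,"ax":0,"ay":0,"az":0,"gripper":1}])

```text
clock: 4.32
position: [412.7, -58.2, 42.7]
ee_rot: [-0.702, 0.705, -0.074, -0.072]
contact_force: [-0.5, 0.1, -0.1]
gripper_width: 0.0
grasp_force: 0.0
```

```bash
cat >> h.py <<'E'
def bar(cam='scene',zmin=30,save=None):
    "PCA of dark-brown bar points from a camera: centre of visible top, direction"
    a,d=arm.get_image(cam);P=cloud(cam,d)
    if save: cv2.imwrite(save,a[:,:,::-1])
    return a,d,P
E
python3 - <<'E'
from h import *
s=arm.read_state();print(s['position'],s['gripper_width'],s['grasp_force'])
a,d,P=bar('wrist',save='pics/5.png')
z=P[...,2];m=(z>35)&(z<75)&(a[...,0].astype(int)>a[...,2]+10)&(abs(P[...,0]-412)<25)&(P[...,1]<-70)
q=P[m];c=q.mean(0);u,sv,vt=np.linalg.svd(q-c,full_matrices=False);print(len(q),c,vt[0],sv,q.min(0),q.max(0))
E
```

```text
[412.67339533 -58.23246986  42.68059519] 0.02510911752697809 0.0
4292 [ 412.8369844  -137.99765142   35.58618167] [-1.43742477e-02 -9.99896558e-01  5.03338009e-04] [2460.99172259  362.85621517   28.25892681] [ 402.34449863 -200.92342757   35.00035994] [423.34374451 -70.15941965  37.87207725]
```

View pics/5.png

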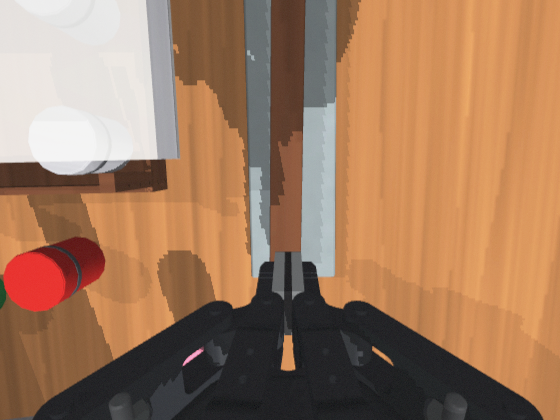

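```bash
python3 - <<'E'
from h import *
for cam in('wrist','scene','top'):
    a,d,P=bar(cam,save='pics/6%s.png'%cam);z=P[...,2]
    m=(z>30)&(z<40)&(a[...,0].astype(int)>a[...,2]+10)&(abs(P[...,0]-412)<25)&(P[...,1]<-20)
    q=P[m];print(cam,len(q),np.percentile(q,[0.5,50,99.5],axis=0).round(1).tolist())
    if cam!='top':
        M=arm.camera_model(cam);T=np.linalg.inv(np.array(M['cam_to_world']))
        p=T[:3,:3]@arm.read_state()['position']+T[:3,3];print('tcp px',M['fx']*p[0]/p[2]+M['cx'],M['fy']*p[1]/p[2]+M['cy'],p[2])
a=cv2.imread('pics/6scene.png')[60:260,120:360];cv2.imwrite('pics/6c.png',cv2.resize(a,None,fx=3,fy=3,interpolation=cv2.INTER_CUBIC))
E
```

```text
wrist 8258 [[402.4, -200.5, 33.6], [412.8, -131.7, 35.3], [423.3, -51.3, 37.1]]
tcp px 287.7667678063433 243.9940008259125 187.66346175003076
scene 778 [[390.1, -623.1, 30.1], [415.3, -181.2, 36.1], [425.7, -46.3, 39.7]]
tcp px 268.06774546940846 171.2512200000448 951.8354151700396
top 523 [[390.1, -557.3, 30.3], [411.9, -187.2, 35.2], [422.0, -71.0, 39.8]]
```

View pics/6c.png

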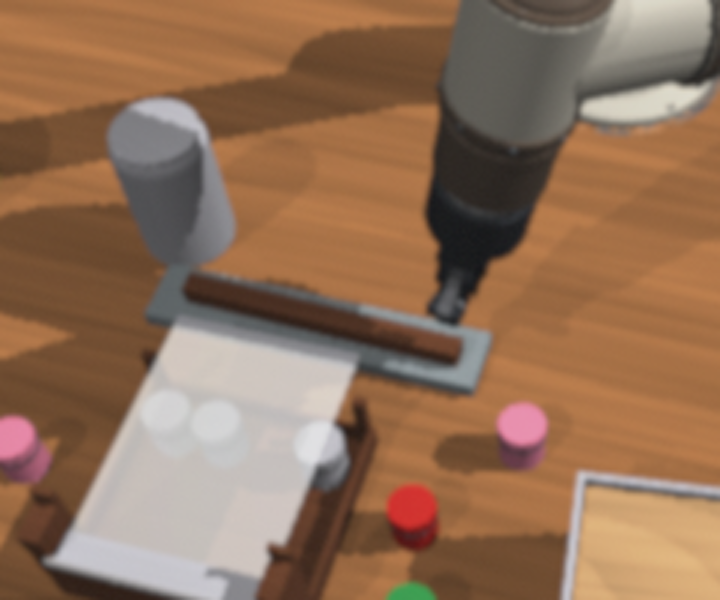

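The fingers closed just above the bar: the tip shows about 10 mm higher than the nominal TCP. I'll open, go lower and watch the force.

Call:
send_rows(targets=[{"x":0,"y":0,"z":0,"ax":0,"ay":0,"az":0,"gripper":0.1},{"x":0,"y":0,"z":0,"ax":0,"ay":0,"az":0,"gripper":0.1},{"x":0,"y":0,"z":0,"ax":0,"ay":0,"az":0,"gripper":0.1},{"x":-0.4,"y":0,"z":2,"ax":0,"ay":0,"az":0,"gripper":0.1},{"x":-0.2,"y":0,"z":0.9,"ax":0,"ay":0,"az":0,"gripper":0.1}])

```text
clock: 4.93
position: [411.1, -59.0, 10.9]
ee_rot: [-0.702, 0.705, -0.074, -0.074]
contact_force: [-0.5, -0.3, -0.6]
gripper_width: 38.4
grasp_force: 0.0
```

Call:
send_rows(targets=[{"x":0,"y":0,"z":0,"ax":0,"ay":0,"az":0,"gripper":0.1},{"x":0,"y":0,"z":0,"ax":0,"ay":0,"az":0,"gripper":1},{"x":0,"y":0,"z":0,"ax":0,"ay":0,"az":0,"gripper":1},{"x":0,"y":0,"z":0,"ax":0,"ay":0,"az":0,"gripper":1},{"x":0,"y":0,"z":0,"ax":0,"ay":0,"az":0,"gripper":1}])

```text
clock: 5.35
position: [412.0, -58.7, 12.4]
ee_rot: [-0.702, 0.705, -0.074, -0.073]
contact_force: [0.1, -0.2, 0.3]
gripper_width: 0.0
grasp_force: 0.0
```

```bash
python3 - <<'E'
from h import *
s=arm.read_state();print(s['position'],s['joints'],s['gripper_width'])
np.set_printoptions(suppress=True,linewidth=200)
a,d,P=bar('wrist');
for v in range(225,300,5): print(v,P[v,278].round(0),P[v,288].round(0),a[v,288])
M=arm.camera_model('wrist');T=np.linalg.inv(np.array(M['cam_to_world']))
for p in (s['position'],):
    p=T[:3,:3]@p+T[:3,3];print('tcp px',M['fx']*p[0]/p[2]+M['cx'],M['fy']*p[1]/p[2]+M['cy'],p[2])
b,d,P=bar('scene')
c=np.vstack([cv2.resize(x,None,fx=k,fy=k,interpolation=cv2.INTER_CUBIC) for x,k in((a[180:330,200:380,::-1],4*180/180),)])
c2=cv2.resize(b[120:210,220:340,::-1],(720,540),interpolation=cv2.INTER_CUBIC)
cv2.imwrite('pics/7.png',c2)
E
```

```text
[411.9503433  -58.72735258  12.39206894] [ 0.38222176  0.30732568 -0.89218982  0.42428052 -0.48694649 -0.77367738] 0.04387666242963768
225 [417. -75.  35.] [412. -75.  37.] [99 65 49]
230 [417. -72.  35.] [412. -72.  35.] [98 63 47]
235 [417. -70.  36.] [412. -70.  36.] [97 64 46]
240 [417. -67.  35.] [412. -67.  36.] [98 65 48]
245 [417. -64.  35.] [412. -64.  35.] [99 65 47]
250 [417. -62.  36.] [412. -61.  35.] [99 66 49]
255 [417. -63.  49.] [412. -63.  49.] [38 36 38]
260 [417. -62.  53.] [412. -61.  53.] [36 34 35]
265 [416. -61.  59.] [412. -61.  58.] [35 31 34]
270 [416. -60.  62.] [412. -59.  61.] [38 37 39]
275 [416. -59.  67.] [412. -59.  67.] [32 34 34]
280 [416. -58.  70.] [412. -58.  70.] [31 31 33]
285 [416. -57.  73.] [412. -57.  73.] [35 34 36]
290 [416. -56.  76.] [412. -57.  78.] [34 32 35]
295 [416. -56.  81.] [412. -54.  77.] [43 43 45]
tcp px 287.60715971939675 244.07519379262553 187.62120522261125
```

View pics/7.png

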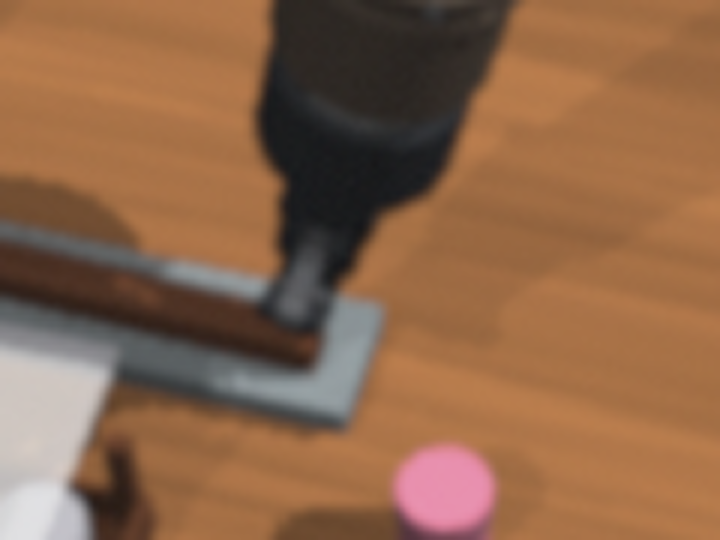

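```bash
python3 - <<'E'
from h import *
np.set_printoptions(suppress=True,linewidth=200)
for cam,r in(('scene',(140,185,250,290)),('wrist',(230,300,250,330))):
    a,d,P=bar(cam);v0,v1,u0,u1=r
    q=P[v0:v1,u0:u1].reshape(-1,3);c=a[v0:v1,u0:u1].reshape(-1,3).astype(int)
    m=(c.max(1)-c.min(1)<14)&(q[:,2]>38)&(q[:,2]<110);q=q[m]
    k=np.argsort(q[:,2]);print(cam,len(q),q[k[:len(k):max(1,len(k)//14)]].round(0).tolist())
E
```

```text
scene 34 [[406.0, -87.0, 38.0], [422.0, -58.0, 44.0], [412.0, -40.0, 54.0], [425.0, -38.0, 85.0], [422.0, -41.0, 87.0], [426.0, -54.0, 88.0], [426.0, -39.0, 90.0], [430.0, -38.0, 91.0], [426.0, -52.0, 93.0], [429.0, -34.0, 95.0], [426.0, -51.0, 97.0], [428.0, -31.0, 99.0], [427.0, -31.0, 101.0], [427.0, -29.0, 103.0], [428.0, -50.0, 104.0], [428.0, -31.0, 107.0], [429.0, -28.0, 109.0]]
wrist 2575 [[417.0, -63.0, 44.0], [403.0, -59.0, 49.0], [405.0, -58.0, 53.0], [416.0, -62.0, 56.0], [401.0, -57.0, 58.0], [412.0, -60.0, 61.0], [414.0, -59.0, 63.0], [406.0, -58.0, 66.0], [419.0, -54.0, 68.0], [410.0, -58.0, 70.0], [414.0, -57.0, 74.0], [413.0, -56.0, 77.0], [401.0, -57.0, 80.0], [423.0, -56.0, 84.0], [405.0, -57.0, 87.0]]
```

Depth from both cameras puts the real fingertips about 31 mm above the reported TCP, so I'll work with that offset. Target reported z ≈ -8.

Call:
send_rows(targets=[{"x":0,"y":0,"z":0,"ax":0,"ay":0,"az":0,"gripper":0.1},{"x":0,"y":0,"z":0,"ax":0,"ay":0,"az":0,"gripper":0.1},{"x":0,"y":0,"z":0,"ax":0,"ay":0,"az":0,"gripper":0.1},{"x":-0.2,"y":0,"z":1,"ax":0,"ay":0,"az":0,"gripper":0.1},{"x":-0.2,"y":0,"z":1,"ax":0,"ay":0,"az":0,"gripper":0.1}])

```text
clock: 5.97
position: [412.2, -58.7, -8.4]
ee_rot: [-0.702, 0.705, -0.074, -0.073]
contact_force: [1.4, -0.3, 0.1]
gripper_width: 38.4
grasp_force: 0.0
```

Call:
send_rows(targets=[{"x":0,"y":0,"z":0,"ax":0,"ay":0,"az":0,"gripper":0.1},{"x":0,"y":0,"z":0,"ax":0,"ay":0,"az":0,"gripper":1},{"x":0,"y":0,"z":0,"ax":0,"ay":0,"az":0,"gripper":1},{"x":0,"y":0,"z":0,"ax":0,"ay":0,"az":0,"gripper":1},{"x":0,"y":0,"z":0,"ax":0,"ay":0,"az":0,"gripper":1}])

```text
clock: 6.38
position: [411.6, -59.2, -8.2]
ee_rot: [-0.702, 0.705, -0.074, -0.074]
contact_force: [0.6, 0.4, 1.2]
gripper_width: 18.3
grasp_force: 59.1
```

Call:
send_rows(targets=[{"x":0.2,"y":0,"z":-1.1,"ax":0,"ay":0,"az":0,"gripper":1},{"x":0.2,"y":0,"z":-1.1,"ax":0,"ay":0,"az":0,"gripper":1},{"x":-0.6,"y":0,"z":-0.1,"ax":0,"ay":0,"az":0,"gripper":1},{"x":-0.6,"y":0,"z":-0.1,"ax":0,"ay":0,"az":0,"gripper":1},{"x":0,"y":0,"z":0,"ax":0,"ay":0,"az":0,"gripper":1}])

```text
clock: 6.8
position: [411.8, -45.4, 13.1]
ee_rot: [-0.702, 0.704, -0.074, -0.074]
contact_force: [-0.4, 0.2, -1.3]
gripper_width: 18.5
grasp_force: 58.8
```

```bash
cat > bp.py <<'E'
from h import *
def barpose(x0,ymax=-65,dx=30,zr=(28,200)):
    s=arm.read_state();print('tcp',s['position'].round(1) if hasattr(s['position'],'round') else s['position'],s['gripper_width'],s['grasp_force'])
    for cam in('wrist','scene'):
        a,d,P=bar(cam);c=a.astype(int);z=P[...,2]
        m=(z>zr[0])&(z<zr[1])&(abs(P[...,0]-x0)<dx)&(P[...,1]<ymax)&(P[...,1]>-310)&(c[...,0]>c[...,2]+10)&(c.max(-1)<130)
        q=P[m]
        if len(q)<30: print(cam,'few');continue
        l=np.polyfit(q[:,1],q[:,2],1);lx=np.polyfit(q[:,1],q[:,0],1)
        print(cam,len(q),'med',np.median(q,0).round(1),'y',np.percentile(q[:,1],[.5,99.5]).round(0),'dz/dy',l[0].round(4),'dx/dy',lx[0].round(4))
E
python3 -c "
from bp import *
barpose(412)"
```

```text
tcp [411.8 -45.4  13.1] 18.508206573391334 58.80336284637451
wrist 9899 med [ 411.9 -118.5   56.6] y [-163.  -66.] dz/dy 0.0038 dx/dy 0.0033
scene 804 med [ 417.5 -170.3   56.4] y [-279.  -66.] dz/dy 0.0015 dx/dy 0.0014
```

Call:
send_rows(targets=[{"x":0,"y":-3,"z":0,"ax":0,"ay":0,"az":0,"gripper":1},{"x":0,"y":-3,"z":0,"ax":0,"ay":0,"az":0,"gripper":1},{"x":0,"y":-2.8,"z":0,"ax":0,"ay":0,"az":0,"gripper":1},{"x":0.4,"y":0,"z":-2,"ax":0,"ay":0,"az":0,"gripper":1},{"x":0.4,"y":-0.5,"z":-2,"ax":0,"ay":0,"az":0,"gripper":1}])

```text
clock: 7.32
position: [503.2, -47.0, 51.8]
ee_rot: [-0.701, 0.705, -0.072, -0.077]
contact_force: [-0.7, -0.1, -1.2]
gripper_width: 18.5
grasp_force: 59.1
```

```bash
python3 -c "
from bp import *
barpose(505,dx=40,zr=(80,130))"
```

```text
tcp [503.2 -47.   51.8] 18.507220203935102 59.05410289764404
wrist 4119 med [507.4 -87.1 100.3] y [-108.  -65.] dz/dy 0.0072 dx/dy 0.0078
scene 281 med [512.9 -93.2  99.5] y [-281.  -66.] dz/dy -0.0016 dx/dy 0.003
```

Call:
send_rows(targets=[{"x":0.4,"y":-1,"z":-1.8,"ax":0,"ay":0,"az":0,"gripper":1},{"x":0.4,"y":-1,"z":-1.8,"ax":0,"ay":0,"az":0,"gripper":1},{"x":0.4,"y":-1,"z":-1.8,"ax":0,"ay":0,"az":0,"gripper":1},{"x":0,"y":-1.8,"z":0,"ax":0,"ay":0,"az":0,"gripper":1},{"x":0,"y":-1.8,"z":0,"ax":0,"ay":0,"az":0,"gripper":1}])

```text
clock: 7.83
position: [569.9, -47.3, 109.2]
ee_rot: [-0.702, 0.705, -0.073, -0.074]
contact_force: [-0.7, 0.8, -0.4]
gripper_width: 18.3
grasp_force: 59.1
```

Call:
send_rows(targets=[{"x":0,"y":-1.8,"z":0,"ax":0,"ay":0,"az":0,"gripper":1},{"x":0,"y":-1.8,"z":0,"ax":0,"ay":0,"az":0,"gripper":1},{"x":0,"y":-1.8,"z":0,"ax":0,"ay":0,"az":0,"gripper":1},{"x":0,"y":-1.8,"z":0,"ax":0,"ay":0,"az":0,"gripper":1},{"x":0,"y":-1.8,"z":0,"ax":0,"ay":0,"az":0,"gripper":1}])

```text
clock: 8.25
position: [659.0, -48.0, 106.9]
ee_rot: [-0.701, 0.705, -0.072, -0.076]
contact_force: [-1.4, -1.5, -0.7]
gripper_width: 18.2
grasp_force: 59.2
```

```bash
python3 -c "
from bp import *
barpose(656,dx=40,zr=(125,170))
a,d=arm.get_image('scene');cv2.imwrite('pics/8.png',cv2.resize(a[120:330,80:360,::-1],None,fx=2.5,fy=2.5))"
```

```text
tcp [659.  -48.  106.9] 18.210358437090438 59.21171486377716
wrist 4436 med [663.2 -88.9 150.7] y [-170.  -65.] dz/dy 0.1412 dx/dy -0.1376
scene 805 med [ 680.6 -131.4  144.8] y [-283.  -65.] dz/dy 0.0401 dx/dy -0.0883
```

View pics/8.png

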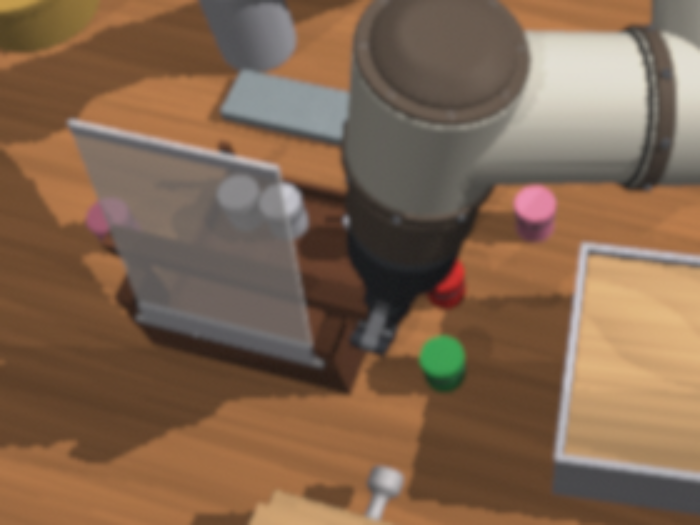

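The flap is up and resting on the bar, and the tins are visible at (240,200), (280,205) and beside the gripper. Checking the bar's attitude more tightly before lowering.

```bash
python3 - <<'E'
from h import *
np.set_printoptions(suppress=True)
a,d,P=bar('wrist',save='pics/w.png');z=P[...,2];c=a.astype(int)
for y0 in range(-70,-300,-20):
    m=(P[...,1]<y0)&(P[...,1]>y0-20)&(z>120)&(z<175)&(abs(P[...,0]-660)<35)&(c[...,0]>c[...,2]+6)&(c.max(-1)<135)
    if m.sum()>20: print(y0,m.sum(),np.percentile(P[m][:,0],[5,50,95]).round(0),np.percentile(z[m],[5,50,95]).round(0))
a,d,P=bar('top');z=P[...,2]
m=(z>120)&(z<175)&(abs(P[...,0]-660)<35)&(P[...,1]<-60)&(P[...,1]>-300);print('top',rect(P,m),np.median(z[m]))
E
```

```text
-70 1883 [650. 659. 668.] [150. 151. 152.]
-90 1938 [650. 658. 668.] [149. 151. 152.]
-110 541 [650. 674. 679.] [126. 143. 168.]
-130 478 [667. 675. 679.] [125. 140. 170.]
-150 575 [667. 675. 680.] [125. 142. 169.]
-170 74 [677. 679. 681.] [121. 128. 137.]
top (array([ 664.9, -171.6]), array([ 35.5, 219.7]), 0.37, 729) 149.13792570279998
```

Call:
send_rows(targets=[{"x":0,"y":-0.9,"z":0,"ax":0,"ay":0,"az":-0.6,"gripper":1},{"x":0,"y":-0.9,"z":0,"ax":0,"ay":0,"az":-0.6,"gripper":1},{"x":-0.2,"y":0,"z":0.9,"ax":0,"ay":0,"az":0,"gripper":1},{"x":-0.2,"y":0,"z":0.8,"ax":0,"ay":0,"az":0,"gripper":1},{"x":-0.1,"y":0,"z":0.6,"ax":0,"ay":0,"az":0,"gripper":1}])

```text
clock: 8.92
position: [676.1, -47.4, 84.0]
ee_rot: [0.709, -0.697, 0.072, 0.076]
contact_force: [-0.7, 0.0, -1.3]
gripper_width: 18.7
grasp_force: 59.2
```

Call:
send_rows(targets=[{"x":-0.08,"y":0,"z":0.4,"ax":0,"ay":0,"az":0,"gripper":1},{"x":0,"y":0,"z":0,"ax":0,"ay":0,"az":0,"gripper":1}])

```text
clock: 9.08
position: [676.4, -47.6, 79.8]
ee_rot: [0.709, -0.697, 0.072, 0.076]
contact_force: [-0.9, 0.1, -1.8]
gripper_width: 18.6
grasp_force: 59.2
```

Call:
send_rows(targets=[{"x":-0.04,"y":0,"z":0.2,"ax":0,"ay":0,"az":0,"gripper":1},{"x":0,"y":0,"z":0,"ax":0,"ay":0,"az":0,"gripper":1}])

```text
clock: 9.25
position: [678.0, -47.4, 79.5]
ee_rot: [0.709, -0.697, 0.073, 0.075]
contact_force: [-1.1, -0.4, -0.7]
gripper_width: 19.1
grasp_force: 40.0
```

Call:
send_rows(targets=[{"x":-0.02,"y":0,"z":0.1,"ax":0,"ay":0,"az":0,"gripper":1},{"x":0,"y":0,"z":0,"ax":0,"ay":0,"az":0,"gripper":1}])

```text
clock: 9.42
position: [678.5, -47.4, 79.0]
ee_rot: [0.709, -0.697, 0.073, 0.075]
contact_force: [-1.2, -0.5, -0.6]
gripper_width: 19.3
grasp_force: 40.1
```

```bash
cat > bq.py <<'E'
from h import *
import sys
x0,z0=float(sys.argv[1]),float(sys.argv[2])
a,d,P=bar('wrist');z=P[...,2];c=a.astype(int)
for y0 in (-62,-72,-82,-92):
    m=(P[...,1]<y0)&(P[...,1]>y0-10)&(z>z0-12)&(z<z0+12)&(abs(P[...,0]-x0)<14)&(c[...,0]>c[...,2]+6)
    print(y0,m.sum(),np.percentile(P[m][:,0],[5,50,95]).round(0),np.percentile(z[m],[5,50,95]).round(0))
E
python3 bq.py 677 121
```

```text
-62 909 [670. 679. 688.] [122. 123. 124.]
-72 945 [670. 679. 688.] [122. 123. 124.]
-82 967 [671. 679. 688.] [122. 123. 124.]
-92 987 [671. 680. 688.] [122. 123. 124.]
```

Call:
send_rows(targets=[{"x":-0.04,"y":0,"z":0.2,"ax":0,"ay":0,"az":0,"gripper":1},{"x":-0.03,"y":0,"z":0.15,"ax":0,"ay":0,"az":0,"gripper":1},{"x":0,"y":0,"z":0,"ax":0,"ay":0,"az":0,"gripper":1}])

```text
clock: 9.72
position: [678.6, -47.3, 75.8]
ee_rot: [0.709, -0.697, 0.073, 0.075]
contact_force: [-1.2, 1.4, 2.7]
gripper_width: 18.5
grasp_force: 63.2
```

```bash
python3 bq.py 677 121
```

```text
-62 911 [670. 679. 688.] [119. 120. 121.]
-72 946 [670. 679. 688.] [119. 120. 121.]
-82 965 [671. 680. 689.] [119. 120. 121.]
-92 988 [671. 680. 689.] [119. 120. 121.]
```

Seated, with force up 3 N and bar top at 120. Release and retreat.

Call:
send_rows(targets=[{"x":0,"y":0,"z":0,"ax":0,"ay":0,"az":0,"gripper":0.1},{"x":0,"y":0,"z":0,"ax":0,"ay":0,"az":0,"gripper":0.1},{"x":0,"y":0,"z":0,"ax":0,"ay":0,"az":0,"gripper":0.1},{"x":0,"y":0,"z":0,"ax":0,"ay":0,"az":0,"gripper":0.1},{"x":0,"y":0,"z":0,"ax":0,"ay":0,"az":0,"gripper":0.1}])

```text
clock: 10.18
position: [678.4, -47.4, 74.9]
ee_rot: [0.709, -0.697, 0.073, 0.075]
contact_force: [0.2, 0.7, -0.3]
gripper_width: 38.7
grasp_force: 0.0
```

Call:
send_rows(targets=[{"x":0,"y":0,"z":-3,"ax":0,"ay":0,"az":0,"gripper":0.1},{"x":0,"y":0,"z":-4,"ax":0,"ay":0,"az":0,"gripper":0.1},{"x":0,"y":0,"z":-4,"ax":0,"ay":0,"az":0,"gripper":0.1},{"x":0,"y":0,"z":-4,"ax":0,"ay":0,"az":0,"gripper":0.1},{"x":0,"y":0,"z":-4,"ax":0,"ay":0,"az":0,"gripper":0.1}])

```text
clock: 10.6
position: [678.1, -7.7, 263.0]
ee_rot: [0.709, -0.697, 0.073, 0.075]
contact_force: [0.5, 0.7, -0.0]
gripper_width: 38.2
grasp_force: 0.0
```

```bash
python3 bq.py 676 120; python3 - <<'E'
from h import *
s=arm.read_state();print(s['position'],s['clock'])
a,d=arm.get_image('scene');cv2.imwrite('pics/9.png',cv2.resize(a[100:340,80:400,::-1],None,fx=2.5,fy=2.5,interpolation=cv2.INTER_CUBIC))
E
```

```text
-62 180 [670. 678. 687.] [129. 130. 131.]
-72 189 [670. 679. 688.] [129. 130. 131.]
-82 228 [665. 677. 688.] [123. 130. 131.]
-92 236 [665. 676. 688.] [123. 130. 131.]
[682.47168969  -6.4408485  273.38722078] 10.65
```

View pics/9.png

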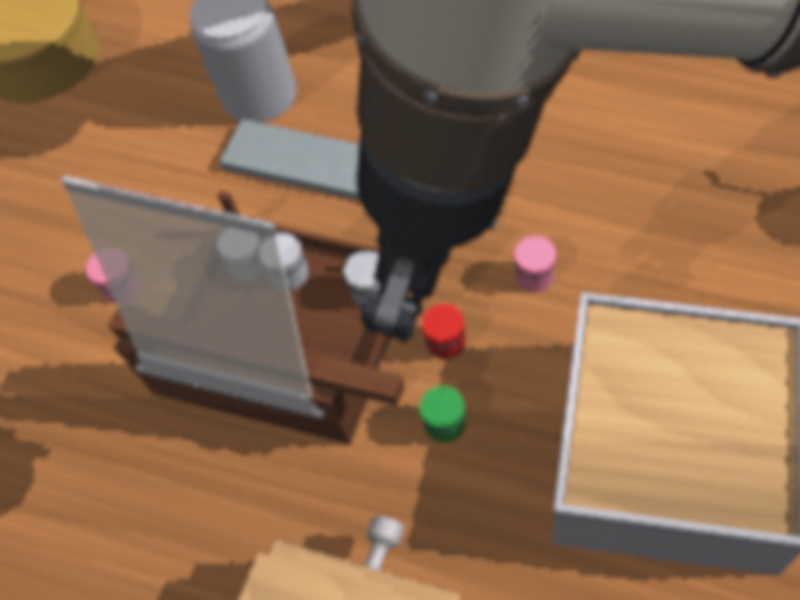

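Call:
send_rows(targets=[{"x":0,"y":3.5,"z":0,"ax":0,"ay":-6,"az":0.6,"gripper":0.1},{"x":0,"y":3.5,"z":0,"ax":0,"ay":-6,"az":0.6,"gripper":0.1},{"x":0,"y":3.5,"z":0,"ax":0,"ay":0,"az":0,"gripper":0.1},{"x":0,"y":3.5,"z":0,"ax":0,"ay":0,"az":0,"gripper":0.1},{"x":0,"y":0,"z":0,"ax":0,"ay":0,"az":0,"gripper":0.1}])

```text
clock: 11.12
position: [532.3, -9.6, 261.7]
ee_rot: [-0.705, 0.709, 0.002, -0.001]
contact_force: [-0.2, -0.1, -0.5]
gripper_width: 38.7
grasp_force: 0.0
```

Call:
send_rows(targets=[{"x":0,"y":0,"z":0,"ax":0,"ay":0,"az":0,"gripper":-0.4},{"x":0,"y":0,"z":0,"ax":0,"ay":0,"az":0,"gripper":-0.4},{"x":0,"y":0,"z":0,"ax":0,"ay":0,"az":0,"gripper":-0.4}])

```text
clock: 11.37
position: [539.5, -8.2, 261.3]
ee_rot: [-0.706, 0.709, 0.001, -0.001]
contact_force: [0.3, -0.1, -1.5]
gripper_width: 59.6
grasp_force: 0.0
```

```bash
cat >> h.py <<'E'
def circles(P,mask,r=19,mind=25):
    "centres of discs of radius r (mm) by matching a filled disc on a 1 mm grid of masked points"
    q=P[mask][:,:2];q=q[np.isfinite(q).all(1)];
    if len(q)<30:return []
    o=q.min(0)-30;n=(np.ptp(q,axis=0)+60).astype(int)+1
    g=np.zeros(n,np.float32);i=(q-o).round().astype(int);g[i[:,0],i[:,1]]=1
    g=cv2.morphologyEx(g,cv2.MORPH_CLOSE,np.ones((7,7)))
    K=2*r+9;k=np.zeros((K,K),np.float32);cv2.circle(k,(K//2,K//2),r,1,-1);k0=k.copy();k[k0==0]=-.7
    s=cv2.filter2D(g,-1,k/k0.sum(),borderType=cv2.BORDER_CONSTANT);out=[]
    while True:
        v=s.max()
        if v<.5 or len(out)>6:return out
        w=np.argwhere(s>v-.02);w=w[np.hypot(*(w-np.unravel_index(s.argmax(),s.shape)).T)<6].mean(0)
        out.append((np.round(o+w,1).tolist(),round(float(v),2)));cv2.circle(s,(int(w[1]),int(w[0])),mind,-1,-1)
def tins(cam,zt,x=(500,660),y=(-280,-85),tol=6):
    a,d=arm.get_image(cam);P=cloud(cam,d);c=a.astype(int);z=P[...,2]
    m=(abs(z-zt)<tol)&(P[...,0]>x[0])&(P[...,0]<x[1])&(P[...,1]>y[0])&(P[...,1]<y[1])&(c.max(-1)-c.min(-1)<35)
    return circles(P,m),m.sum()
E
python3 bq.py 676 120; python3 - <<'E'
from h import *
s=arm.read_state();print(s['position'],s['ee_rot'],s['joints'])
print(tins('wrist',50));print(tins('scene',50))
a,d,P=bar('wrist',save='pics/10.png')
E
```

```text
-62 208 [663. 672. 680.] [118. 119. 121.]
-72 218 [662. 671. 680.] [118. 119. 120.]
-82 226 [662. 671. 680.] [116. 119. 120.]
-92 261 [662. 671. 681.] [118. 119. 121.]
[539.45176498  -8.16726038 260.99973293] [-0.70562591  0.70858366  0.00075383 -0.00083223] [ 2.85231913e-01  2.03671485e-01 -1.05249924e-01 -5.55231545e-04
 -1.26405746e+00 -2.89246580e-01]
([([540.9, -121.2], 0.97)], np.int64(1084))
([([541.4, -121.4], 0.95)], np.int64(313))
```

View pics/10.png

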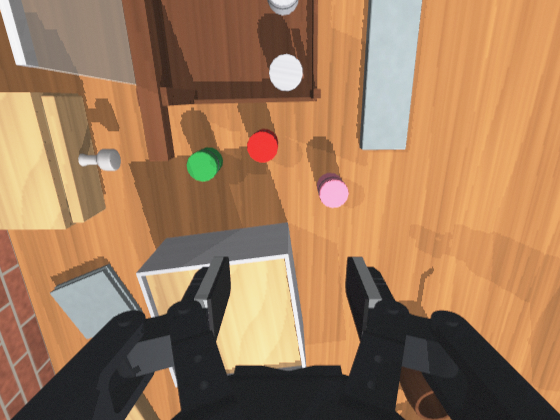

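The bar sits in the notches (x≈672, top 119) and the flap is propped. The left silver tin at wrist px (286,72) is at (541,-121). Red, green and pink ones stand outside the bin, so they are the look-alikes. Going for the left tin.

Call:
send_rows(targets=[{"x":3.78,"y":-0.05,"z":0,"ax":0,"ay":0,"az":0,"gripper":-0.4},{"x":3.78,"y":-0.05,"z":0,"ax":0,"ay":0,"az":0,"gripper":-0.4},{"x":3.78,"y":-0.05,"z":0,"ax":0,"ay":0,"az":0,"gripper":-0.4},{"x":0,"y":0,"z":4,"ax":0,"ay":0,"az":0,"gripper":-0.4},{"x":0,"y":0,"z":4,"ax":0,"ay":0,"az":0,"gripper":-0.4}])

```text
clock: 11.98
position: [541.5, -123.9, 182.4]
ee_rot: [-0.704, 0.71, -0.002, 0.002]
contact_force: [0.1, 1.3, -2.2]
gripper_width: 60.0
grasp_force: 0.0
```

Call:
send_rows(targets=[{"x":0,"y":0,"z":4,"ax":0,"ay":0,"az":0,"gripper":-0.4},{"x":0,"y":0,"z":4,"ax":0,"ay":0,"az":0,"gripper":-0.4},{"x":0,"y":0,"z":4,"ax":0,"ay":0,"az":0,"gripper":-0.4},{"x":0,"y":0,"z":0,"ax":0,"ay":0,"az":0,"gripper":-0.4},{"x":0,"y":0,"z":0,"ax":0,"ay":0,"az":0,"gripper":-0.4}])

```text
clock: 12.4
position: [538.2, -122.1, 59.8]
ee_rot: [-0.706, 0.708, 0.002, -0.003]
contact_force: [0.5, 0.8, -0.0]
gripper_width: 59.5
grasp_force: 0.0
```

```bash
python3 - <<'E'
from h import *
s=arm.read_state();print(s['position'],s['clock'])
print(tins('wrist',50))
E
```

```text
[ 538.24400446 -122.1132235    59.80614343] 12.4
([([543.3, -121.4], 0.95), ([546.3, -206.4], 0.91), ([547.5, -244.0], 0.67)], np.int64(10174))
```

Call:
send_rows(targets=[{"x":0,"y":-0.4,"z":3.4,"ax":0,"ay":0,"az":0,"gripper":-0.4},{"x":0,"y":0,"z":2.2,"ax":0,"ay":0,"az":0,"gripper":-0.4},{"x":0,"y":0,"z":1,"ax":0,"ay":0,"az":0,"gripper":-0.4},{"x":0,"y":0,"z":0,"ax":0,"ay":0,"az":0,"gripper":-0.4}])

```text
clock: 12.78
position: [543.4, -121.8, -4.3]
ee_rot: [-0.706, 0.708, 0.001, -0.001]
contact_force: [1.1, -0.3, -0.4]
gripper_width: 60.1
grasp_force: 0.0
```

Call:
send_rows(targets=[{"x":0,"y":0,"z":0,"ax":0,"ay":0,"az":0,"gripper":1},{"x":0,"y":0,"z":0,"ax":0,"ay":0,"az":0,"gripper":1},{"x":0,"y":0,"z":0,"ax":0,"ay":0,"az":0,"gripper":1},{"x":0,"y":0,"z":0,"ax":0,"ay":0,"az":0,"gripper":1}])

```text
clock: 13.12
position: [544.9, -121.9, -1.9]
ee_rot: [-0.706, 0.708, -0.001, 0.001]
contact_force: [-1.1, 0.7, 6.3]
gripper_width: 36.3
grasp_force: 60.3
```

Call:
send_rows(targets=[{"x":0,"y":0,"z":-2,"ax":0,"ay":0,"az":0,"gripper":1},{"x":0,"y":0,"z":-3.5,"ax":0,"ay":0,"az":0,"gripper":1},{"x":0,"y":0,"z":-3.5,"ax":0,"ay":0,"az":0,"gripper":1},{"x":0,"y":0,"z":-3.5,"ax":0,"ay":0,"az":0,"gripper":1},{"x":0,"y":0,"z":-3,"ax":0,"ay":0,"az":0,"gripper":1}])

```text
clock: 13.53
position: [543.7, -121.9, 153.9]
ee_rot: [-0.706, 0.709, -0.001, 0.001]
contact_force: [1.2, 0.3, -0.9]
gripper_width: 36.3
grasp_force: 60.3
```

Call:
send_rows(targets=[{"x":-3.64,"y":-0.69,"z":0,"ax":0,"ay":0,"az":0,"gripper":1},{"x":-3.64,"y":-0.69,"z":0,"ax":0,"ay":0,"az":0,"gripper":1},{"x":-3.64,"y":-0.69,"z":0,"ax":0,"ay":0,"az":0,"gripper":1},{"x":-3.64,"y":-0.69,"z":0,"ax":0,"ay":0,"az":0,"gripper":1},{"x":-3.64,"y":-0.69,"z":0,"ax":0,"ay":0,"az":0,"gripper":1}])

```text
clock: 13.95
position: [578.5, 61.7, 151.4]
ee_rot: [-0.705, 0.709, 0.001, 0.0]
contact_force: [0.5, -0.7, -0.1]
gripper_width: 36.3
grasp_force: 60.3
```

Call:
send_rows(targets=[{"x":-3.64,"y":-0.69,"z":0,"ax":0,"ay":0,"az":0,"gripper":1},{"x":-3.64,"y":-0.69,"z":0,"ax":0,"ay":0,"az":0,"gripper":1},{"x":-3.64,"y":-0.69,"z":0,"ax":0,"ay":0,"az":0,"gripper":1},{"x":-3.64,"y":-0.69,"z":0,"ax":0,"ay":0,"az":0,"gripper":1},{"x":-3.64,"y":-0.69,"z":0,"ax":0,"ay":0,"az":0,"gripper":1}])

```text
clock: 14.37
position: [613.7, 243.8, 151.1]
ee_rot: [-0.706, 0.709, 0.001, -0.0]
contact_force: [1.2, -0.6, -2.4]
gripper_width: 36.1
grasp_force: 60.3
```

Call:
send_rows(targets=[{"x":0,"y":0,"z":0,"ax":0,"ay":0,"az":0,"gripper":1},{"x":0,"y":0,"z":0,"ax":0,"ay":0,"az":0,"gripper":1},{"x":0,"y":0,"z":0,"ax":0,"ay":0,"az":0,"gripper":1}])

```text
clock: 14.62
position: [613.3, 241.7, 150.3]
ee_rot: [-0.706, 0.709, 0.001, -0.001]
contact_force: [-0.2, -0.4, -0.5]
gripper_width: 36.3
grasp_force: 60.4
```

```bash
python3 - <<'E'
from h import *
s=arm.read_state();p=s['position'];print(p,s['gripper_width'],s['grasp_force'])
a,d,P=bar('scene');z=P[...,2]
m=(np.hypot(P[...,0]-p[0],P[...,1]-p[1])<30)&(z>100);c=a.astype(int)
q=P[m];k=np.argsort(q[:,2]);print(len(q),q[k[:40:4]].round(0).tolist())
a=cv2.resize(a[180:340,280:430,::-1],(600,600),interpolation=cv2.INTER_CUBIC);cv2.imwrite('pics/11.png',a)
print(tins('wrist',50))
E
```

```text
[613.29132069 241.71385109 150.31163782] 36.34776000281453 60.38398504257202
2242 [[617.0, 224.0, 158.0], [630.0, 233.0, 161.0], [632.0, 236.0, 162.0], [628.0, 230.0, 164.0], [628.0, 229.0, 167.0], [616.0, 223.0, 169.0], [621.0, 224.0, 171.0], [622.0, 225.0, 174.0], [621.0, 224.0, 176.0], [616.0, 223.0, 179.0]]
([], np.int64(0))
```

View pics/11.png

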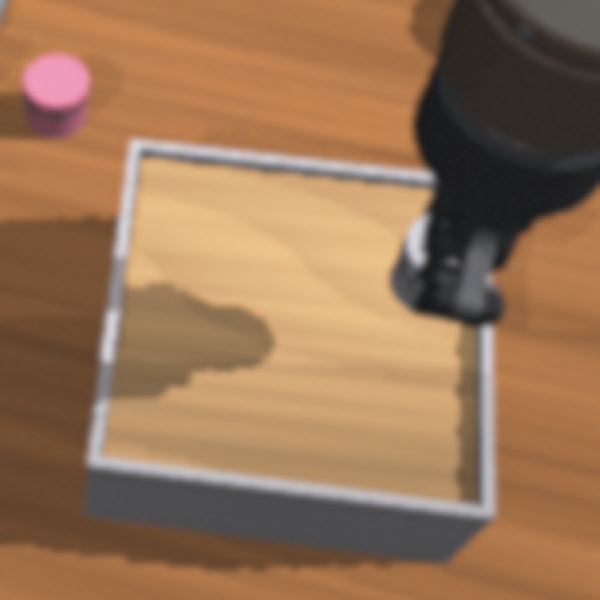

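Held tin's base is at TCP+8 over the deck. Lowering to reported z≈77, where the tin's weight balances the spring.

Call:
send_rows(targets=[{"x":0,"y":0,"z":3,"ax":0,"ay":0,"az":0,"gripper":1},{"x":0,"y":0,"z":2.5,"ax":0,"ay":0,"az":0,"gripper":1},{"x":0,"y":0,"z":0.8,"ax":0,"ay":0,"az":0,"gripper":1},{"x":0,"y":0,"z":0.6,"ax":0,"ay":0,"az":0,"gripper":1},{"x":0,"y":0,"z":0.4,"ax":0,"ay":0,"az":0,"gripper":1}])

```text
clock: 15.13
position: [614.1, 241.0, 77.8]
ee_rot: [-0.705, 0.709, 0.0, -0.001]
contact_force: [-0.9, -0.1, 1.2]
gripper_width: 36.2
grasp_force: 60.7
```

Call:
send_rows(targets=[{"x":0,"y":0,"z":0,"ax":0,"ay":0,"az":0,"gripper":1},{"x":0,"y":0,"z":0,"ax":0,"ay":0,"az":0,"gripper":-0.2},{"x":0,"y":0,"z":0,"ax":0,"ay":0,"az":0,"gripper":-0.4},{"x":0,"y":0,"z":0,"ax":0,"ay":0,"az":0,"gripper":-0.4},{"x":0,"y":0,"z":0,"ax":0,"ay":0,"az":0,"gripper":-0.4}])

```text
clock: 15.55
position: [614.1, 242.3, 78.1]
ee_rot: [-0.706, 0.709, 0.001, 0.0]
contact_force: [-0.2, -0.7, -0.4]
gripper_width: 59.7
grasp_force: 0.0
```

Call:
send_rows(targets=[{"x":0,"y":0,"z":-2.5,"ax":0,"ay":0,"az":0,"gripper":-0.4},{"x":0,"y":0,"z":-4,"ax":0,"ay":0,"az":0,"gripper":-0.4},{"x":0,"y":0,"z":-4,"ax":0,"ay":0,"az":0,"gripper":-0.4},{"x":0,"y":0,"z":-4,"ax":0,"ay":0,"az":0,"gripper":-0.4},{"x":0,"y":0,"z":0,"ax":0,"ay":0,"az":0,"gripper":-0.4}])

```text
clock: 15.97
position: [618.6, 243.6, 233.6]
ee_rot: [-0.706, 0.708, -0.003, 0.008]
contact_force: [0.9, 0.4, 2.3]
gripper_width: 59.7
grasp_force: 0.0
```

Call:
send_rows(targets=[{"x":4.06,"y":0.77,"z":0,"ax":0,"ay":0,"az":0,"gripper":-0.4},{"x":4.06,"y":0.77,"z":0,"ax":0,"ay":0,"az":0,"gripper":-0.4},{"x":4.06,"y":0.77,"z":0,"ax":0,"ay":0,"az":0,"gripper":-0.4},{"x":4.06,"y":0.77,"z":0,"ax":0,"ay":0,"az":0,"gripper":-0.4},{"x":4.06,"y":0.77,"z":0,"ax":0,"ay":0,"az":0,"gripper":-0.4}])

```text
clock: 16.38
position: [573.9, 37.5, 222.7]
ee_rot: [-0.706, 0.708, 0.0, -0.0]
contact_force: [0.6, 0.3, -0.1]
gripper_width: 60.0
grasp_force: 0.0
```

Call:
send_rows(targets=[{"x":4.06,"y":0.77,"z":0,"ax":0,"ay":0,"az":0,"gripper":-0.4},{"x":4.06,"y":0.77,"z":0,"ax":0,"ay":0,"az":0,"gripper":-0.4},{"x":4.06,"y":0.77,"z":0,"ax":0,"ay":0,"az":0,"gripper":-0.4},{"x":4.06,"y":0.77,"z":4,"ax":0,"ay":0,"az":0,"gripper":-0.4},{"x":0,"y":0,"z":3,"ax":0,"ay":0,"az":0,"gripper":-0.4}])

```text
clock: 16.8
position: [545.5, -116.3, 165.3]
ee_rot: [-0.704, 0.71, -0.002, 0.001]
contact_force: [1.1, 0.9, -0.5]
gripper_width: 59.7
grasp_force: 0.0
```

Call:
send_rows(targets=[{"x":0,"y":0,"z":0,"ax":0,"ay":0,"az":0,"gripper":-0.4},{"x":0,"y":0,"z":0,"ax":0,"ay":0,"az":0,"gripper":-0.4},{"x":0,"y":0,"z":0,"ax":0,"ay":0,"az":0,"gripper":-0.4}])

```text
clock: 17.05
position: [546.5, -111.7, 165.0]
ee_rot: [-0.706, 0.708, -0.0, -0.0]
contact_force: [0.7, 0.2, 0.7]
gripper_width: 59.8
grasp_force: 0.0
```

```bash
python3 - <<'E'
from h import *
s=arm.read_state();print(s['position'],s['ee_rot'])
print(tins('wrist',50));
w=dict(x=(540,700),y=(100,290))
for c in('top','scene'):
  print(c,[tins(c,zt,tol=5,**w) for zt in(128,)])
a,d=arm.get_image('scene');P=cloud('scene',d);m=(abs(P[...,0]-640)<30)&(abs(P[...,1]-170)<20);print('deck z',np.median(P[...,2][m]))
E
```

```text
[ 546.545548   -111.68532798  165.02012055] [-7.06170669e-01  7.08041490e-01 -4.75384556e-04 -9.17908168e-05]
([([544.4, -206.2], 0.92), ([545.5, -248.6], 0.92)], np.int64(3640))
top [([([614.3, 244.1], 0.86)], np.int64(130))]
scene [([([616.0, 241.7], 0.94)], np.int64(297))]
deck z 87.09597979672293
```

Call:
send_rows(targets=[{"x":3.15,"y":0.07,"z":0,"ax":0,"ay":0,"az":0,"gripper":-0.4},{"x":3.15,"y":0.07,"z":0,"ax":0,"ay":0,"az":0,"gripper":-0.4},{"x":3.15,"y":0.06,"z":0,"ax":0,"ay":0,"az":0,"gripper":-0.4},{"x":0,"y":0,"z":4,"ax":0,"ay":0,"az":0,"gripper":-0.4},{"x":0,"y":0,"z":4,"ax":0,"ay":0,"az":0,"gripper":-0.4}])

```text
clock: 17.67
position: [545.7, -208.1, 86.0]
ee_rot: [-0.705, 0.709, -0.003, 0.002]
contact_force: [-0.3, 0.8, -1.4]
gripper_width: 59.7
grasp_force: 0.0
```

Call:
send_rows(targets=[{"x":0,"y":0,"z":2,"ax":0,"ay":0,"az":0,"gripper":-0.4},{"x":0,"y":0,"z":0,"ax":0,"ay":0,"az":0,"gripper":-0.4},{"x":0,"y":0,"z":0,"ax":0,"ay":0,"az":0,"gripper":-0.4}])

```text
clock: 17.92
position: [542.9, -206.4, 63.5]
ee_rot: [-0.706, 0.708, 0.001, -0.001]
contact_force: [0.2, -0.3, 0.6]
gripper_width: 59.9
grasp_force: 0.0
```

```bash
python3 - <<'E'
from h import *
s=arm.read_state();print(s['position'],s['ee_rot'])
print(tins('wrist',50))
E
```

```text
[ 542.94290909 -206.39404942   63.54454089] [-0.70608632  0.70812422  0.00080365 -0.0012488 ]
([([546.3, -249.5], 0.91), ([545.1, -207.0], 0.91)], np.int64(5905))
```

Call:
send_rows(targets=[{"x":0.05,"y":-0.2,"z":3.4,"ax":0,"ay":0,"az":0,"gripper":-0.4},{"x":0,"y":0,"z":2.2,"ax":0,"ay":0,"az":0,"gripper":-0.4},{"x":0,"y":0,"z":1.1,"ax":0,"ay":0,"az":0,"gripper":-0.4},{"x":0,"y":0,"z":0,"ax":0,"ay":0,"az":0,"gripper":-0.4}])

```text
clock: 18.3
position: [544.2, -206.7, -4.0]
ee_rot: [-0.706, 0.708, 0.001, -0.001]
contact_force: [-0.3, -0.9, 0.1]
gripper_width: 60.0
grasp_force: 0.0
```

Call:
send_rows(targets=[{"x":0,"y":0,"z":0,"ax":0,"ay":0,"az":0,"gripper":1},{"x":0,"y":0,"z":0,"ax":0,"ay":0,"az":0,"gripper":1},{"x":0,"y":0,"z":0,"ax":0,"ay":0,"az":0,"gripper":1},{"x":0,"y":0,"z":0,"ax":0,"ay":0,"az":0,"gripper":1}])

```text
clock: 18.63
position: [546.3, -207.3, -1.1]
ee_rot: [-0.706, 0.708, -0.001, 0.001]
contact_force: [-0.5, 1.4, 6.5]
gripper_width: 36.4
grasp_force: 60.5
```

Call:
send_rows(targets=[{"x":0,"y":0,"z":-2,"ax":0,"ay":0,"az":0,"gripper":1},{"x":0,"y":0,"z":-3.5,"ax":0,"ay":0,"az":0,"gripper":1},{"x":0,"y":0,"z":-3.5,"ax":0,"ay":0,"az":0,"gripper":1},{"x":0,"y":0,"z":-3.5,"ax":0,"ay":0,"az":0,"gripper":1},{"x":0,"y":0,"z":-3,"ax":0,"ay":0,"az":0,"gripper":1}])

```text
clock: 19.05
position: [544.9, -207.1, 154.3]
ee_rot: [-0.706, 0.709, -0.0, 0.0]
contact_force: [1.1, 0.1, -1.9]
gripper_width: 36.1
grasp_force: 60.4
```

Call:
send_rows(targets=[{"x":-3.99,"y":-0.76,"z":0,"ax":0,"ay":0,"az":0,"gripper":1},{"x":-3.99,"y":-0.76,"z":0,"ax":0,"ay":0,"az":0,"gripper":1},{"x":-3.99,"y":-0.76,"z":0,"ax":0,"ay":0,"az":0,"gripper":1},{"x":-3.99,"y":-0.76,"z":0,"ax":0,"ay":0,"az":0,"gripper":1},{"x":-3.99,"y":-0.76,"z":0,"ax":0,"ay":0,"az":0,"gripper":1}])

```text
clock: 19.47
position: [583.2, -5.9, 151.8]
ee_rot: [-0.705, 0.709, 0.001, -0.0]
contact_force: [1.8, -1.3, -2.0]
gripper_width: 36.1
grasp_force: 60.5
```

Call:
send_rows(targets=[{"x":-3.99,"y":-0.76,"z":0,"ax":0,"ay":0,"az":0,"gripper":1},{"x":-3.99,"y":-0.76,"z":0,"ax":0,"ay":0,"az":0,"gripper":1},{"x":-3.99,"y":-0.76,"z":0,"ax":0,"ay":0,"az":0,"gripper":1},{"x":-3.99,"y":-0.76,"z":0,"ax":0,"ay":0,"az":0,"gripper":1},{"x":-3.99,"y":-0.76,"z":0,"ax":0,"ay":0,"az":0,"gripper":1}])

```text
clock: 19.88
position: [622.0, 193.6, 151.5]
ee_rot: [-0.706, 0.709, 0.001, -0.001]
contact_force: [0.3, 0.1, -1.3]
gripper_width: 36.4
grasp_force: 60.5
```

Call:
send_rows(targets=[{"x":0,"y":0,"z":0,"ax":0,"ay":0,"az":0,"gripper":1},{"x":0,"y":0,"z":0,"ax":0,"ay":0,"az":0,"gripper":1},{"x":0,"y":0,"z":0,"ax":0,"ay":0,"az":0,"gripper":1}])

```text
clock: 20.13
position: [621.7, 191.6, 150.9]
ee_rot: [-0.706, 0.708, 0.001, -0.001]
contact_force: [-0.7, -0.9, -2.1]
gripper_width: 36.0
grasp_force: 60.5
```

```bash
python3 - <<'E'
from h import *
s=arm.read_state();p=s['position'];print(p,s['gripper_width'],s['grasp_force'])
a,d=arm.get_image('scene');P=cloud('scene',d);z=P[...,2]
m=(np.hypot(P[...,0]-p[0],P[...,1]-p[1])<30)&(z>110);q=P[m];k=np.argsort(q[:,2]);print(q[k[:40:6]].round(0).tolist())
m=(abs(P[...,0]-640)<25)&(abs(P[...,1]-150)<20);print('deck z',np.median(z[m]))
print(tins('scene',129,tol=5,x=(540,700),y=(215,290)))
E
```

```text
[621.71856278 191.56384256 150.87717245] 35.99987309406091 60.52498698234558
[[636.0, 180.0, 160.0], [637.0, 179.0, 166.0], [635.0, 178.0, 171.0], [635.0, 177.0, 178.0], [636.0, 179.0, 182.0], [634.0, 176.0, 189.0], [631.0, 208.0, 193.0]]
deck z 462.1649531638403
([([616.0, 240.9], 0.95)], np.int64(310))
```

Call:
send_rows(targets=[{"x":0,"y":0,"z":3.2,"ax":0,"ay":0,"az":0,"gripper":1},{"x":0,"y":0,"z":3,"ax":0,"ay":0,"az":0,"gripper":1},{"x":0,"y":0,"z":0.8,"ax":0,"ay":0,"az":0,"gripper":1},{"x":0,"y":0,"z":0.6,"ax":0,"ay":0,"az":0,"gripper":1},{"x":0,"y":0,"z":0.5,"ax":0,"ay":0,"az":0,"gripper":1}])

```text
clock: 20.65
position: [622.8, 190.7, 71.1]
ee_rot: [-0.705, 0.709, 0.0, -0.001]
contact_force: [-0.3, -0.5, -0.1]
gripper_width: 36.4
grasp_force: 60.7
```

Call:
send_rows(targets=[{"x":0,"y":0,"z":0,"ax":0,"ay":0,"az":0,"gripper":1},{"x":0,"y":0,"z":0,"ax":0,"ay":0,"az":0,"gripper":-0.2},{"x":0,"y":0,"z":0,"ax":0,"ay":0,"az":0,"gripper":-0.4},{"x":0,"y":0,"z":0,"ax":0,"ay":0,"az":0,"gripper":-0.4},{"x":0,"y":0,"z":0,"ax":0,"ay":0,"az":0,"gripper":-0.4}])

```text
clock: 21.07
position: [622.8, 192.0, 71.3]
ee_rot: [-0.706, 0.709, 0.0, 0.0]
contact_force: [-0.2, -0.2, -0.4]
gripper_width: 59.9
grasp_force: 0.0
```

Call:
send_rows(targets=[{"x":0,"y":0,"z":-2.5,"ax":0,"ay":0,"az":0,"gripper":-0.4},{"x":0,"y":0,"z":-4,"ax":0,"ay":0,"az":0,"gripper":-0.4},{"x":0,"y":0,"z":-4,"ax":0,"ay":0,"az":0,"gripper":-0.4},{"x":0,"y":0,"z":-4,"ax":0,"ay":0,"az":0,"gripper":-0.4},{"x":0,"y":0,"z":0,"ax":0,"ay":0,"az":0,"gripper":-0.4}])

```text
clock: 21.48
position: [627.4, 193.1, 226.6]
ee_rot: [-0.706, 0.708, -0.004, 0.008]
contact_force: [0.8, -0.2, 1.8]
gripper_width: 59.8
grasp_force: 0.0
```

Call:
send_rows(targets=[{"x":4.06,"y":0.79,"z":0,"ax":0,"ay":0,"az":0,"gripper":-0.4},{"x":4.06,"y":0.79,"z":0,"ax":0,"ay":0,"az":0,"gripper":-0.4},{"x":4.06,"y":0.79,"z":0,"ax":0,"ay":0,"az":0,"gripper":-0.4},{"x":4.06,"y":0.79,"z":0,"ax":0,"ay":0,"az":0,"gripper":-0.4},{"x":4.06,"y":0.79,"z":0,"ax":0,"ay":0,"az":0,"gripper":-0.4}])

```text
clock: 21.9
position: [581.6, -12.7, 215.8]
ee_rot: [-0.706, 0.708, 0.0, -0.0]
contact_force: [0.6, 0.5, -0.0]
gripper_width: 59.9
grasp_force: 0.0
```

Call:
send_rows(targets=[{"x":4.06,"y":0.79,"z":0,"ax":0,"ay":0,"az":0,"gripper":-0.4},{"x":4.06,"y":0.79,"z":0,"ax":0,"ay":0,"az":0,"gripper":-0.4},{"x":4.06,"y":0.79,"z":0,"ax":0,"ay":0,"az":0,"gripper":-0.4},{"x":4.06,"y":0.79,"z":0,"ax":0,"ay":0,"az":0,"gripper":-0.4},{"x":0,"y":0,"z":3,"ax":0,"ay":0,"az":0,"gripper":-0.4}])

```text
clock: 22.32
position: [552.3, -180.1, 191.6]
ee_rot: [-0.704, 0.71, -0.006, 0.002]
contact_force: [0.6, 0.9, 1.1]
gripper_width: 59.7
grasp_force: 0.0
```

Call:
send_rows(targets=[{"x":0,"y":0,"z":0,"ax":0,"ay":0,"az":0,"gripper":-0.4},{"x":0,"y":0,"z":0,"ax":0,"ay":0,"az":0,"gripper":-0.4},{"x":0,"y":0,"z":0,"ax":0,"ay":0,"az":0,"gripper":-0.4}])

```text
clock: 22.57
position: [550.5, -172.9, 186.2]
ee_rot: [-0.706, 0.708, 0.0, -0.001]
contact_force: [-0.3, 0.3, 0.0]
gripper_width: 59.8
grasp_force: 0.0
```

```bash
python3 - <<'E'
from h import *
s=arm.read_state();print(s['position'],s['ee_rot'])
print(tins('wrist',50));
w=dict(x=(540,700),y=(100,290))
for c in('top','scene'):
  print(c,tins(c,121,tol=6,**w))
a,d=arm.get_image('scene');P=cloud('scene',d);m=(abs(P[...,0]-665)<20)&(abs(P[...,1]-170)<40);print('deck z',np.median(P[...,2][m]))
E
```

```text
[ 550.53475008 -172.92544939  186.24019253] [-7.06153622e-01  7.08058323e-01  1.96178890e-04 -6.59846895e-04]
([([545.4, -248.7], 0.97)], np.int64(1399))
top ([([622.7, 193.6], 0.9), ([613.5, 244.0], 0.9)], np.int64(309))
scene ([([615.9, 241.5], 0.94), ([624.4, 190.5], 0.94)], np.int64(608))
deck z 78.33382307896358
```

Call:
send_rows(targets=[{"x":3.8,"y":0.25,"z":0,"ax":0,"ay":0,"az":0,"gripper":-0.4},{"x":3.8,"y":0.25,"z":0,"ax":0,"ay":0,"az":0,"gripper":-0.4},{"x":0,"y":0,"z":4,"ax":0,"ay":0,"az":0,"gripper":-0.4},{"x":0,"y":0,"z":4,"ax":0,"ay":0,"az":0,"gripper":-0.4},{"x":0,"y":0,"z":4,"ax":0,"ay":0,"az":0,"gripper":-0.4}])

```text
clock: 23.18
position: [545.4, -249.7, 65.5]
ee_rot: [-0.706, 0.709, -0.001, 0.0]
contact_force: [0.7, -0.7, -1.1]
gripper_width: 59.8
grasp_force: 0.0
```

Call:
send_rows(targets=[{"x":0,"y":0,"z":0,"ax":0,"ay":0,"az":0,"gripper":-0.4},{"x":0,"y":0,"z":0,"ax":0,"ay":0,"az":0,"gripper":-0.4},{"x":0,"y":0,"z":0,"ax":0,"ay":0,"az":0,"gripper":-0.4}])

```text
clock: 23.43
position: [546.5, -249.7, 68.0]
ee_rot: [-0.706, 0.708, -0.001, -0.0]
contact_force: [0.6, -0.6, 1.0]
gripper_width: 59.9
grasp_force: 0.0
```

```bash
python3 - <<'E'
from h import *
s=arm.read_state();print(s['position'],s['ee_rot'])
print(tins('wrist',50))
E
```

```text
[ 546.50012395 -249.68542454   67.96382205] [-7.06314099e-01  7.07897410e-01 -1.28302955e-03 -6.25702450e-05]
([([545.6, -249.5], 0.95)], np.int64(2600))
```

Call:
send_rows(targets=[{"x":0,"y":0.05,"z":3.6,"ax":0,"ay":0,"az":0,"gripper":-0.4},{"x":0,"y":0,"z":2.4,"ax":0,"ay":0,"az":0,"gripper":-0.4},{"x":0,"y":0,"z":1.2,"ax":0,"ay":0,"az":0,"gripper":-0.4},{"x":0,"y":0,"z":0,"ax":0,"ay":0,"az":0,"gripper":-0.4}])

```text
clock: 23.82
position: [545.0, -249.5, -5.5]
ee_rot: [-0.706, 0.708, -0.0, -0.0]
contact_force: [0.5, 0.1, 0.3]
gripper_width: 59.9
grasp_force: 0.0
```

Call:
send_rows(targets=[{"x":0,"y":0,"z":0,"ax":0,"ay":0,"az":0,"gripper":1},{"x":0,"y":0,"z":0,"ax":0,"ay":0,"az":0,"gripper":1},{"x":0,"y":0,"z":0,"ax":0,"ay":0,"az":0,"gripper":1},{"x":0,"y":0,"z":0,"ax":0,"ay":0,"az":0,"gripper":1}])

```text
clock: 24.15
position: [545.8, -249.8, -3.8]
ee_rot: [-0.706, 0.708, -0.002, 0.001]
contact_force: [0.5, 1.6, 7.4]
gripper_width: 36.7
grasp_force: 60.2
```

Call:
send_rows(targets=[{"x":0,"y":0,"z":-2,"ax":0,"ay":0,"az":0,"gripper":1},{"x":0,"y":0,"z":-3.5,"ax":0,"ay":0,"az":0,"gripper":1},{"x":0,"y":0,"z":-3.5,"ax":0,"ay":0,"az":0,"gripper":1},{"x":0,"y":0,"z":-3.5,"ax":0,"ay":0,"az":0,"gripper":1},{"x":0,"y":0,"z":-3,"ax":0,"ay":0,"az":0,"gripper":1}])

```text
clock: 24.57
position: [544.1, -249.5, 151.6]
ee_rot: [-0.706, 0.709, -0.0, 0.0]
contact_force: [1.6, 0.3, -0.8]
gripper_width: 36.2
grasp_force: 60.3
```

Call:
send_rows(targets=[{"x":-3.93,"y":-0.82,"z":0,"ax":0,"ay":0,"az":0,"gripper":1},{"x":-3.93,"y":-0.82,"z":0,"ax":0,"ay":0,"az":0,"gripper":1},{"x":-3.93,"y":-0.82,"z":0,"ax":0,"ay":0,"az":0,"gripper":1},{"x":-3.93,"y":-0.82,"z":0,"ax":0,"ay":0,"az":0,"gripper":1},{"x":-3.93,"y":-0.82,"z":0,"ax":0,"ay":0,"az":0,"gripper":1}])

```text
clock: 24.98
position: [585.5, -51.3, 149.1]
ee_rot: [-0.705, 0.709, 0.001, -0.0]
contact_force: [0.6, 0.7, -1.0]
gripper_width: 36.6
grasp_force: 60.3
```

Call:
send_rows(targets=[{"x":-3.93,"y":-0.82,"z":0,"ax":0,"ay":0,"az":0,"gripper":1},{"x":-3.93,"y":-0.82,"z":0,"ax":0,"ay":0,"az":0,"gripper":1},{"x":-3.93,"y":-0.82,"z":0,"ax":0,"ay":0,"az":0,"gripper":1},{"x":-3.93,"y":-0.82,"z":0,"ax":0,"ay":0,"az":0,"gripper":1},{"x":-3.93,"y":-0.82,"z":0,"ax":0,"ay":0,"az":0,"gripper":1}])

```text
clock: 25.4
position: [627.3, 145.2, 148.9]
ee_rot: [-0.706, 0.709, 0.001, -0.0]
contact_force: [0.6, -0.2, -1.7]
gripper_width: 36.3
grasp_force: 60.3
```

Call:
send_rows(targets=[{"x":0,"y":0,"z":0,"ax":0,"ay":0,"az":0,"gripper":1},{"x":0,"y":0,"z":0,"ax":0,"ay":0,"az":0,"gripper":1},{"x":0,"y":0,"z":0,"ax":0,"ay":0,"az":0,"gripper":1}])

```text
clock: 25.65
position: [627.0, 143.2, 148.2]
ee_rot: [-0.706, 0.708, 0.001, -0.001]
contact_force: [0.7, -0.6, -2.0]
gripper_width: 36.5
grasp_force: 60.4
```

```bash
python3 - <<'E'
from h import *
s=arm.read_state();p=s['position'];print(p,s['gripper_width'],s['grasp_force'])
a,d=arm.get_image('scene');P=cloud('scene',d);z=P[...,2]
m=(np.hypot(P[...,0]-p[0],P[...,1]-p[1])<30)&(z>125);q=P[m];k=np.argsort(q[:,2]);print(q[k[:40:6]].round(0).tolist())
print(tins('scene',121,tol=5,x=(540,700),y=(165,290)))
E
```

```text
[626.98378201 143.24909721 148.17326555] 36.51739578460342 60.38219690322876
[[638.0, 158.0, 160.0], [637.0, 159.0, 167.0], [634.0, 125.0, 176.0], [636.0, 159.0, 179.0], [636.0, 160.0, 188.0], [639.0, 158.0, 193.0], [640.0, 157.0, 198.0]]
([([615.8, 241.4], 0.94), ([624.8, 190.4], 0.93)], np.int64(602))
```

Call:
send_rows(targets=[{"x":0,"y":0,"z":3.5,"ax":0,"ay":0,"az":0,"gripper":1},{"x":0,"y":0,"z":3.2,"ax":0,"ay":0,"az":0,"gripper":1},{"x":0,"y":0,"z":0.8,"ax":0,"ay":0,"az":0,"gripper":1},{"x":0,"y":0,"z":0.6,"ax":0,"ay":0,"az":0,"gripper":1},{"x":0,"y":0,"z":0.5,"ax":0,"ay":0,"az":0,"gripper":1}])

```text
clock: 26.17
position: [628.2, 142.4, 63.0]
ee_rot: [-0.705, 0.709, 0.0, -0.0]
contact_force: [1.0, -0.5, 0.7]
gripper_width: 36.8
grasp_force: 60.6
```

Call:
send_rows(targets=[{"x":0,"y":0,"z":0,"ax":0,"ay":0,"az":0,"gripper":1},{"x":0,"y":0,"z":0,"ax":0,"ay":0,"az":0,"gripper":-0.2},{"x":0,"y":0,"z":0,"ax":0,"ay":0,"az":0,"gripper":-0.4},{"x":0,"y":0,"z":0,"ax":0,"ay":0,"az":0,"gripper":-0.4},{"x":0,"y":0,"z":0,"ax":0,"ay":0,"az":0,"gripper":-0.4}])

```text
clock: 26.58
position: [628.0, 143.6, 63.3]
ee_rot: [-0.706, 0.709, 0.0, 0.0]
contact_force: [-0.1, -0.3, 0.4]
gripper_width: 59.7
grasp_force: 0.0
```

Call:
send_rows(targets=[{"x":0,"y":0,"z":-2.5,"ax":0,"ay":0,"az":0,"gripper":-0.4},{"x":0,"y":0,"z":-4,"ax":0,"ay":0,"az":0,"gripper":-0.4},{"x":0,"y":0,"z":-4,"ax":0,"ay":0,"az":0,"gripper":-0.4},{"x":0,"y":0,"z":-4,"ax":0,"ay":0,"az":0,"gripper":-0.4},{"x":0,"y":0,"z":-4,"ax":0,"ay":0,"az":0,"gripper":-0.4}])

```text
clock: 27.0
position: [627.5, 143.1, 249.9]
ee_rot: [-0.706, 0.709, 0.001, -0.0]
contact_force: [0.9, 0.0, 0.4]
gripper_width: 59.9
grasp_force: 0.0
```

Call:
send_rows(targets=[{"x":3.5,"y":-0.6,"z":0,"ax":0,"ay":0,"az":0,"gripper":0.1},{"x":3.5,"y":-0.6,"z":0,"ax":0,"ay":0,"az":0,"gripper":0.1},{"x":3.5,"y":-0.6,"z":0,"ax":0,"ay":0,"az":0,"gripper":0.1},{"x":3.5,"y":-0.6,"z":0,"ax":0,"ay":0,"az":0,"gripper":0.1},{"x":0,"y":0,"z":0,"ax":0,"ay":0,"az":0,"gripper":0.1}])

```text
clock: 27.42
position: [651.5, -2.1, 247.7]
ee_rot: [-0.704, 0.711, 0.0, -0.001]
contact_force: [0.7, -0.0, -0.1]
gripper_width: 38.4
grasp_force: 0.0
```

```bash
python3 - <<'E'
from h import *
s=arm.read_state();print(s['position'],s['ee_rot'],s['clock'])
for c in('top','scene'): print(c,tins(c,113,tol=6,x=(540,700),y=(100,290)))
a,d=arm.get_image('scene');cv2.imwrite('pics/12.png',cv2.resize(a[100:340,80:420,::-1],None,fx=2.3,fy=2.3,interpolation=cv2.INTER_CUBIC))
E
```

```text
[651.5144958   -2.14569356 247.65076347] [-7.03616279e-01  7.10579517e-01  1.54657217e-04 -9.26067740e-04] 27.4167
top ([([628.6, 141.8], 0.57)], np.int64(95))
scene ([([629.9, 142.6], 0.95), ([624.3, 190.8], 0.95), ([615.3, 241.3], 0.95)], np.int64(911))
```

View pics/12.png

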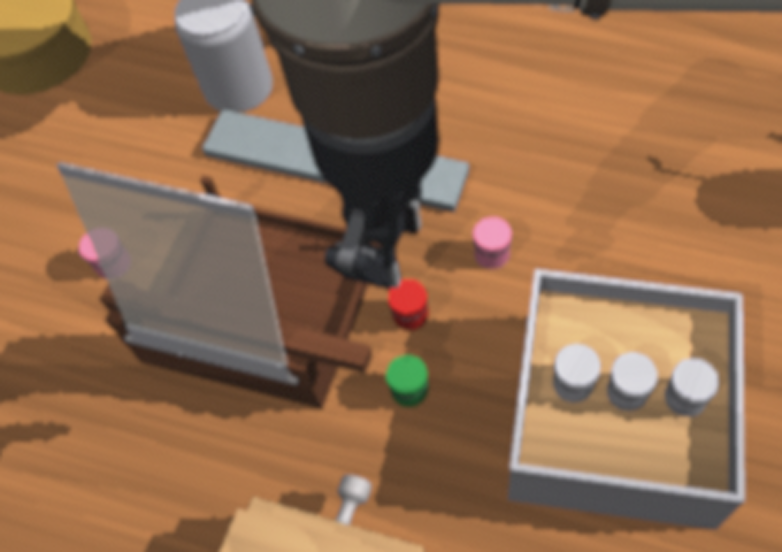

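All three tins stand side by side on the sunken deck, at crop px (577,370), (634,378) and (693,383), and the bin is empty. Now back to the bar.

Call:
send_rows(targets=[{"x":0,"y":-0.5,"z":0,"ax":0,"ay":6,"az":-0.6,"gripper":0.1},{"x":0,"y":-0.5,"z":0,"ax":0,"ay":6,"az":-0.6,"gripper":0.1},{"x":0,"y":-1,"z":0,"ax":0,"ay":0,"az":0,"gripper":0.1},{"x":0,"y":0,"z":0,"ax":0,"ay":0,"az":0,"gripper":0.1},{"x":0,"y":0,"z":0,"ax":0,"ay":0,"az":0,"gripper":0.1}])

```text
clock: 27.98
position: [671.1, 5.0, 246.7]
ee_rot: [0.71, -0.697, 0.073, 0.075]
contact_force: [0.1, -0.3, 0.2]
gripper_width: 38.4
grasp_force: 0.0
```

```bash
python3 - <<'E'
from h import *
s=arm.read_state();p=s['position'];print(p,s['ee_rot'])
a,d,P=bar('wrist',save='pics/w2.png');z=P[...,2];c=a.astype(int)
m=(z>114.5)&(z<126)&(P[...,1]<0)&(P[...,1]>-100)&(abs(P[...,0]-673)<20)
q=P[m];print(rect(P,m),'end y',np.percentile(q[:,1],99.5),'z',np.median(q[:,2]))
from scipy.spatial.transform import Rotation as R
r=R.from_quat(s['ee_rot']).as_matrix();print(r.round(3))
t=np.array([np.median(q[:,0]),np.percentile(q[:,1],99.5)-13,76.]);print('to',t,'tool delta cm',(r.T@(t-p)/10).round(2))
E
```

```text
[671.09908978   4.99856044 246.74194714] [ 0.70990649 -0.69653588  0.07270752  0.07472722]
(array([669. , -66.9]), array([24.9, 66.2]), 0.84, 1392) end y -33.772345758410324 z 120.21865812875589
[[ 0.019 -1.    -0.001]
 [-0.978 -0.019 -0.207]
 [ 0.207  0.005 -0.978]]
to [671.76318319 -46.77234576  76.        ] tool delta cm [ 1.52 -0.05 17.78]
```

Call:
send_rows(targets=[{"x":0.3,"y":0,"z":3.6,"ax":0,"ay":0,"az":0,"gripper":0},{"x":0.3,"y":0,"z":3.6,"ax":0,"ay":0,"az":0,"gripper":0},{"x":0.3,"y":0,"z":3.6,"ax":0,"ay":0,"az":0,"gripper":0},{"x":0.3,"y":0,"z":3.5,"ax":0,"ay":0,"az":0,"gripper":0},{"x":0.3,"y":0,"z":2.5,"ax":0,"ay":0,"az":0,"gripper":0}])

```text
clock: 28.45
position: [669.5, -47.5, 83.6]
ee_rot: [0.709, -0.698, 0.072, 0.076]
contact_force: [0.7, 0.4, -0.8]
gripper_width: 42.9
grasp_force: 0.0
```

Call:
send_rows(targets=[{"x":0,"y":0,"z":0.8,"ax":0,"ay":0,"az":0,"gripper":0},{"x":0,"y":0,"z":0,"ax":0,"ay":0,"az":0,"gripper":0},{"x":0,"y":0,"z":0,"ax":0,"ay":0,"az":0,"gripper":0}])

```text
clock: 28.7
position: [672.4, -47.9, 79.7]
ee_rot: [0.709, -0.697, 0.074, 0.074]
contact_force: [0.8, -0.0, 0.5]
gripper_width: 42.9
grasp_force: 0.0
```

Call:
send_rows(targets=[{"x":-0.1,"y":0,"z":0.4,"ax":0,"ay":0,"az":0,"gripper":0},{"x":0,"y":0,"z":0,"ax":0,"ay":0,"az":0,"gripper":1},{"x":0,"y":0,"z":0,"ax":0,"ay":0,"az":0,"gripper":1},{"x":0,"y":0,"z":0,"ax":0,"ay":0,"az":0,"gripper":1},{"x":0,"y":0,"z":0,"ax":0,"ay":0,"az":0,"gripper":1}])

```text
clock: 29.12
position: [671.9, -47.3, 75.4]
ee_rot: [0.709, -0.697, 0.074, 0.074]
contact_force: [-1.9, 2.0, 4.0]
gripper_width: 18.5
grasp_force: 59.6
```

Call:
send_rows(targets=[{"x":0.2,"y":0,"z":-1,"ax":0,"ay":0,"az":0,"gripper":1},{"x":0.25,"y":0,"z":-1.15,"ax":0,"ay":0,"az":0,"gripper":1},{"x":0.25,"y":0,"z":-1.15,"ax":0,"ay":0,"az":0,"gripper":1},{"x":0,"y":0,"z":0,"ax":0,"ay":0,"az":0,"gripper":1}])

```text
clock: 29.45
position: [673.0, -47.8, 111.3]
ee_rot: [0.709, -0.697, 0.075, 0.073]
contact_force: [-0.2, 0.1, -0.0]
gripper_width: 18.5
grasp_force: 59.8
```

```bash
python3 bq.py 672 153
```

```text
-62 919 [664. 673. 682.] [153. 154. 155.]
-72 929 [664. 673. 682.] [153. 154. 155.]
-82 957 [664. 673. 682.] [153. 154. 155.]
-92 988 [664. 674. 682.] [153. 154. 155.]
```

Call:
send_rows(targets=[{"x":0,"y":2.4,"z":0,"ax":0,"ay":0,"az":0,"gripper":1},{"x":0,"y":2.4,"z":0,"ax":0,"ay":0,"az":0.6,"gripper":1},{"x":0,"y":2.4,"z":0,"ax":0,"ay":0,"az":0.6,"gripper":1},{"x":0,"y":2.4,"z":0,"ax":0,"ay":0,"az":0,"gripper":1},{"x":0,"y":2.4,"z":0,"ax":0,"ay":0,"az":0,"gripper":1}])

```text
clock: 29.92
position: [549.8, -48.9, 107.5]
ee_rot: [-0.702, 0.705, -0.073, -0.074]
contact_force: [0.3, 0.8, -1.3]
gripper_width: 18.3
grasp_force: 60.2
```

Call:
send_rows(targets=[{"x":-0.4,"y":1.5,"z":1.8,"ax":0,"ay":0,"az":0,"gripper":1},{"x":-0.4,"y":1.5,"z":1.8,"ax":0,"ay":0,"az":0,"gripper":1},{"x":-0.4,"y":1.0,"z":1.9,"ax":0,"ay":0,"az":0,"gripper":1},{"x":-0.4,"y":0.5,"z":2,"ax":0,"ay":0,"az":0,"gripper":1},{"x":-0.4,"y":0.3,"z":2,"ax":0,"ay":0,"az":0,"gripper":1}])

```text
clock: 30.33
position: [502.8, -48.5, 10.5]
ee_rot: [-0.702, 0.705, -0.074, -0.074]
contact_force: [1.0, -0.3, -1.1]
gripper_width: 19.0
grasp_force: 60.3
```

Call:
send_rows(targets=[{"x":0,"y":0,"z":0,"ax":0,"ay":0,"az":0,"gripper":1},{"x":0,"y":0,"z":0,"ax":0,"ay":0,"az":0,"gripper":1}])

```text
clock: 30.5
position: [502.9, -49.0, 10.5]
ee_rot: [-0.702, 0.704, -0.073, -0.075]
contact_force: [-0.0, -0.6, -0.6]
gripper_width: 18.2
grasp_force: 60.3
```

```bash
python3 - <<'E'
from h import *
from bp import barpose
s=arm.read_state();barpose(505,dx=25,zr=(40,65))
a,d=arm.get_image('scene');P=cloud('scene',d);z=P[...,2]
m=(abs(P[...,1]+185)<50)
for x in(480,520,560,600,640,680):
    k=m&(abs(P[...,0]-x)<10)&(z>30);print(x,np.percentile(z[k],[10,50,90]).round(0))
E
```

```text
tcp [502.9 -49.   10.5] 18.15610500303629 60.32553434371948
wrist 3849 med [503.1 -86.1  55.6] y [-110.  -65.] dz/dy 0.0029 dx/dy 0.0253
scene 213 med [510.9 -89.4  55.4] y [-283.  -65.] dz/dy -0.0051 dx/dy -0.0102
480 [71. 73. 74.]
520 [71. 72. 74.]
560 [71. 73. 75.]
600 [71. 73. 74.]
640 [72. 73. 75.]
680 [73. 74. 76.]
```

Call:
send_rows(targets=[{"x":0.25,"y":2.3,"z":0.05,"ax":0,"ay":0,"az":0,"gripper":1},{"x":0.35,"y":2.3,"z":0.06,"ax":0,"ay":0,"az":0,"gripper":1},{"x":0.35,"y":2.3,"z":0.06,"ax":0,"ay":0,"az":0,"gripper":1},{"x":0.28,"y":2.3,"z":0.05,"ax":0,"ay":0,"az":0,"gripper":1},{"x":0,"y":0,"z":0,"ax":0,"ay":0,"az":0,"gripper":1}])

```text
clock: 31.07
position: [406.8, -62.4, 11.9]
ee_rot: [-0.701, 0.705, -0.073, -0.075]
contact_force: [-1.1, -0.7, -0.8]
gripper_width: 18.5
grasp_force: 60.3
```

```bash
python3 - <<'E'
from h import *
s=arm.read_state();print(s['position'])
a,d,P=bar('wrist');z=P[...,2];c=a.astype(int)
for y0 in(-80,-110,-140,-170):
    k=(abs(P[...,1]-y0)<10)
    b=k&(z>45)&(z<62)&(abs(P[...,0]-411)<30);sl=k&(abs(z-16)<4)&(c[...,2]>=c[...,0]-5)
    print(y0,'bar',np.percentile(P[b],[2,50,98],axis=0)[:,[0,2]].round(1).tolist(),'slate',np.percentile(P[sl][:,0],[1,99]).round(1) if sl.sum()>9 else None)
E
```

```text
[406.79900695 -62.43376408  11.91276108]
-80 bar [[400.2, 55.2], [409.9, 56.5], [419.5, 57.8]] slate [383.7 442.3]
-110 bar [[400.3, 55.1], [409.8, 56.4], [419.6, 57.7]] slate [384.2 442.6]
-140 bar [[400.1, 55.0], [409.7, 56.3], [419.3, 57.6]] slate [384.6 443. ]
-170 bar [[399.9, 54.8], [409.6, 56.2], [419.4, 57.5]] slate [385.1 443.3]
```

Call:
send_rows(targets=[{"x":-0.16,"y":-0.3,"z":0.8,"ax":0,"ay":0,"az":0,"gripper":1},{"x":-0.14,"y":0,"z":0.6,"ax":0,"ay":0,"az":0,"gripper":1},{"x":-0.06,"y":0,"z":0.3,"ax":0,"ay":0,"az":0,"gripper":1},{"x":-0.02,"y":0,"z":0.15,"ax":0,"ay":0,"az":0,"gripper":1},{"x":0,"y":0,"z":0,"ax":0,"ay":0,"az":0,"gripper":1}])

```text
clock: 31.53
position: [414.5, -61.0, -7.9]
ee_rot: [-0.702, 0.705, -0.074, -0.074]
contact_force: [0.0, -0.5, -0.4]
gripper_width: 18.4
grasp_force: 60.3
```

```bash
python3 bq.py 411 36
```

```text
-62 898 [406. 414. 423.] [35. 37. 38.]
-72 900 [406. 414. 423.] [35. 37. 38.]
-82 918 [406. 414. 423.] [35. 36. 37.]
-92 954 [406. 414. 423.] [35. 36. 38.]
```

Top at about 36.5, so lower 1 mm more, then release and retreat.

Call:
send_rows(targets=[{"x":-0.02,"y":0,"z":0.1,"ax":0,"ay":0,"az":0,"gripper":1},{"x":0,"y":0,"z":0,"ax":0,"ay":0,"az":0,"gripper":1},{"x":0,"y":0,"z":0,"ax":0,"ay":0,"az":0,"gripper":0.1},{"x":0,"y":0,"z":0,"ax":0,"ay":0,"az":0,"gripper":0.1},{"x":0,"y":0,"z":0,"ax":0,"ay":0,"az":0,"gripper":0.1}])

```text
clock: 32.0
position: [414.4, -60.8, -8.6]
ee_rot: [-0.702, 0.705, -0.074, -0.074]
contact_force: [0.4, 0.2, 0.0]
gripper_width: 38.7
grasp_force: 0.0
```

Call:
send_rows(targets=[{"x":0,"y":0,"z":0,"ax":0,"ay":0,"az":0,"gripper":0.1},{"x":0.4,"y":0,"z":-2,"ax":0,"ay":0,"az":0,"gripper":0.1},{"x":0.8,"y":0,"z":-4,"ax":0,"ay":0,"az":0,"gripper":0.1},{"x":0,"y":0,"z":-4,"ax":0,"ay":0,"az":0,"gripper":0.1},{"x":0,"y":0,"z":-4,"ax":0,"ay":0,"az":0,"gripper":0.1}])

```text
clock: 32.42
position: [413.7, -43.3, 132.3]
ee_rot: [-0.702, 0.705, -0.073, -0.074]
contact_force: [1.8, 1.1, 0.3]
gripper_width: 38.5
grasp_force: 0.0
```

Call:
send_rows(targets=[{"x":0,"y":0,"z":-4,"ax":0,"ay":0,"az":0,"gripper":0.1},{"x":0,"y":0,"z":0,"ax":0,"ay":0,"az":0,"gripper":0.1},{"x":0,"y":0,"z":0,"ax":0,"ay":0,"az":0,"gripper":0.1},{"x":0,"y":0,"z":0,"ax":0,"ay":0,"az":0,"gripper":0.1}])

```text
clock: 32.75
position: [413.7, -35.3, 169.4]
ee_rot: [-0.702, 0.705, -0.073, -0.074]
contact_force: [-0.5, 0.4, -1.2]
gripper_width: 38.5
grasp_force: 0.0
```

```bash
python3 - <<'E'
from h import *
s=arm.read_state();print(s['position'],s['clock'])
a,d,P=bar('wrist');z=P[...,2];c=a.astype(int);f=(P[...,1]<-20)&(P[...,1]>-335)&(abs(P[...,0]-412)<45)
print('bar',rect(P,f&(z>31)&(z<42)&(c[...,0]>c[...,2]+10)),'slate',rect(P,f&(abs(z-16)<5)&(c[...,2]>=c[...,0]-5)))
a,d=arm.get_image('scene');cv2.imwrite('pics/13.png',cv2.resize(a[60:340,80:420,::-1],None,fx=2.1,fy=2.1,interpolation=cv2.INTER_CUBIC))
print(tins('scene',113,tol=6,x=(540,700),y=(100,290)))
P=cloud('scene',d);m=(abs(P[...,0]-500)<15)&(abs(P[...,1]+185)<50);print('flap z',np.median(P[...,2][m]))
E
```

```text
[413.70358931 -35.33189148 169.37829865] 32.75
bar (array([ 414.1, -145.2]), array([ 19.8, 194.8]), 0.0, 3997) slate (array([ 410.2, -139.9]), array([ 58.4, 224.7]), 0.51, 7793)
([([630.0, 142.6], 0.95), ([615.1, 241.3], 0.95), ([624.1, 190.8], 0.95)], np.int64(913))
flap z 72.49742873483069
```

View pics/13.png

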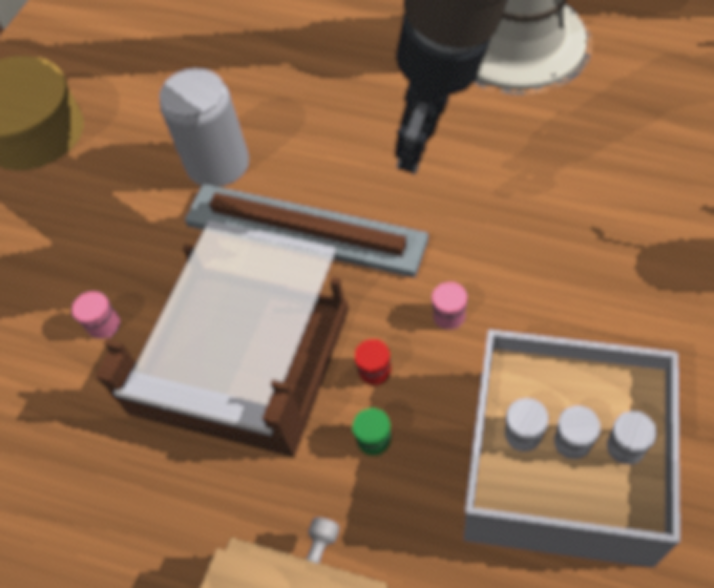

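The bar lies on the slate, the flap is shut, three tins stand on the deck and the bystanders have not moved. Handing in.

```bash
python3 -c "
from bench import arm
print(arm.job_done())"
```

```text
the job is handed in; nothing more can be done
None
```

I handed the job in at about 33 s; no verdict came back, but the last pictures show all three tins upright side by side on the deck, the bar flat on the slate, the flap shut, and the mate cup and canister left alone.

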